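# Put the electrostatics set into its fitted holders

### The arm

A 6-joint arm with a two-finger parallel gripper is mounted at the origin on the work surface. World frame = base frame: x ahead of the robot, y to its left, z up, the work surface at z = 0. Lengths are in mm, angles in degrees, forces in N, time in s.
With the tool pointing down it reaches from about 350 to 850 mm from the base axis. Payload 8.1 kg.
Tool frame: the origin (TCP) lies midway between the tips of the shut fingers; the grasp point (between the pads) lies 19 mm behind it; z points along the fingers, x is the direction in which the jaws open and shut, and the axes are right-handed (so a half turn about z gives the same grasp; the last joint's range is limited). The gripper opens to 85 mm and grips with 20 to 120 N. Pads are 22 mm wide; open, the fingers measure 114 mm over their backs; the gripper's body (76 mm by 85 mm) begins 54 mm behind the grasp point. The pads swing forward as they close: fully open they stand 13 mm farther back than shut.
Start: joints at [58.591, 7.471, 85.268, -0, 87.261, -4.893], TCP at [267.854, 536.898, 231.292] pointing down, gripper open.
Joint ranges: [-169.43, 169.43], [-51.17, 129.36], [1.28, 143.12], [-76.62, 256.62], [0, 156.53], [-152.29, 152.29]. Speed limits (degrees/s): [136.94, 136.94, 159.86, 180, 180, 180].

### API

Orientations are given as [roll, pitch, yaw] about the fixed x, y, z axes, in that order (R = Rz(yaw) Ry(pitch) Rx(roll)).
In Python, from bench import monitor, cams, r gives the robot as it stands.
- The arm moves only by the tool jog_arm, never from a script. Its arguments are lists of equal length, an entry for each row: "offset": the shift along the tool's x, y, z in mm, a list of three; "delta_rot": the turn, a rotation vector about the tool's x, y, z in degrees, a list of three; "jaw": the opening in per cent of the stroke, from 0 (shut) to 100 (fully open). In form: {"offset": [[x, y, z], ...], "delta_rot": [[rx, ry, rz], ...], "jaw": [jaw, ...]}. A call has 1 to 20 rows; each row shifts and turns the pose as measured when the row begins, along the tool's axes as they then stand; what a row does not reach is not made up. A row lasts 1/10 s, in which the tool goes at most 50 mm and 8.59 degrees, less where a joint would pass 70% of its speed; a pose out of reach is approached as far as the arm can. A call is refused whole if a number of a shift passes 50 or a number of a turn 8.59, either way. A call with a gripper value outside its range is refused whole. The fingers move at their own pace and stop on an object; "newtons" is the grip in N (left out, the last holds). Time passes only in rows, so rows that do not move let the fingers close. It gives the time, the measured TCP pose, the force and the opening at its end, in the units of the state.
- monitor.sense(): the state, without advancing time (a new reading comes with each control period).
- cams.snapshot(name): name is "scene" or "top" or "wrist"; returns (picture, depth): 384x512x3 uint8, red, green, blue; 384x512 float32, mm along the optical axis (not along the pixel's ray), 0 where there is no reading.
- cams.camera_model(name): a dict with "K" (3x3 intrinsics, pixels), "camera_from_world" (4x4, takes a point from world to camera coordinates). Camera axes: x right, y down, z forward; pixel columns grow to the right and rows downward; lengths in mm; the calibration is good to about 2 mm. A picture is of the moment at which its call begins: read the wrist's pose just before it. camera_model takes no time and is no camera call; for the wrist camera it gives the pose at the moment of the call.
- r.hand_in(): hands the job in, once; it reports no verdict.
The state is a dict: "time": time; "joint_pos": joint angles; "qd": joint speeds; "joint_efforts": joint torques, N m; "tool_pos": TCP position; "tcp_rot": TCP orientation; "ft_force": force on the tool from outside, world axes, zero at the start; "wrist_torque": the same for the moment, N m; "finger_gap": finger opening in mm.
Only numpy, scipy, OpenCV 4.12 (cv2) and the standard library are available. Lean on these libraries where they do the work, as an engineer would, in place of code of your own. Each camera call takes 0.05 s, during which the arm holds its last target.

### The job

The electrostatics set is going back on the hardboard shelf. Put each of the four pieces - the black ebonite disc, the glass rod, the brass jar cap and the tin electroscope - down inside the wooden holder that has its shape and size, flat on the holder's floor and knob or electrode upward, and let go. Keep the electroscope upright all the time, and leave the open glass jar and the horseshoe magnet where they are.

Things in the scene. Friction and masses are not known exactly. Their poses are not given: they have to be found in the camera images.
- disc: Black ebonite electrophorus disc, 90 mm across and 12 mm thick, with an upright round handle in its middle, 20 mm in diameter, from 12 to 62 mm above the underside. About 180 g, loose. Origin: centre of the underside; z up along the handle.
- rod: Clear glass rod, 18 mm in diameter and 170 mm long over all, lying flat, with a black square ferrule of 26 x 26 x 26 mm on each end (118 mm of bare glass between) that keeps it from rolling and holds the glass 4 mm off the surface. About 100 g, loose. Origin: middle of the rod, on its axis (13 mm above the surface it lies on); x along the rod, either end alike.
- cap: Brass Leyden jar cap: a disc 56 mm across and 18 mm thick, a thin stem (10 mm) from 18 to 34 mm, and a rounded knob 22 mm in diameter from 34 to 60 mm above the underside. About 150 g, loose. Origin: centre of the underside; z up along the stem.
- scope: Tin electroscope: a wooden foot 90 mm (x) by 54 mm (y) by 10 mm high carries an upright round tin drum with flat pale faces, 84 mm in diameter and 40 mm thick, whose axis is the body's y, centred 52 mm above the underside (its top at 94 mm); on top a brass stem and a flat electrode 28 mm across, top at 108 mm. Grip it across the 40 mm between the flat faces (along y). About 300 g, loose. Origin: centre of the underside; z up; either way round alike.
- disc_nest: Holder of the disc, fixed: the larger round wooden dish, 122 mm outside, 110 mm inside, rim 14 mm high, floor 6 mm above the origin. Origin: centre of the underside.
- cap_nest: Holder of the jar cap, fixed: the smaller round wooden dish, 88 mm outside, 76 mm inside, rim 14 mm high, floor 6 mm above the origin. Origin: centre of the underside.
- rod_cradle: Holder of the glass rod, fixed: a long narrow wooden cradle, 202 mm (x) by 58 mm (y). At each end a pocket takes one ferrule: pocket floor 14 mm above the origin, side and end walls up to 24 mm, 46 mm wide between the side walls, the end walls 190 mm apart; the middle 118 mm has no walls, only a base plate 6 mm thick, so that fingers have room. Origin: centre of the underside; x along the cradle, either way round alike.
- scope_tray: Holder of the electroscope, fixed: a shallow rectangular wooden tray, outside 122 mm (x) by 86 mm (y), inside 110 by 74 mm, rim 14 mm high, floor about 6 mm above the origin. Origin: centre of the underside; the foot's long side lies along x, either way round alike.
- jar: Bystander: open glass jar, 66 mm across, 90 mm high, standing beyond the holders. Origin: centre of the underside. Not to be moved.
- magnet: Bystander: dark horseshoe magnet lying flat, about 52 x 46 x 12 mm, between the pieces and the holders. Origin: near its middle, underside. Not to be moved.
Not all that is in view belongs to the job. There is more than one size of the cap; the one meant has the size given above.

How it is judged:
By the outcome, as a careful person would: the job done as asked, in the order asked, and still so for the second after the job is handed in, with the robot touching nothing.
It also fails if it takes over 99 s, if anything falls off the work surface, if the arm or the gripper's body presses on something with over 40 N, if the wrist force passes 120 N, or if a joint passes its speed limit or range.

## Working session

There is one attempt and no reset: what is moved stays moved. The work goes in short steps, Python scripts to look and compute and a tool call to move; the robot and the scene stay as the last step left them, time stands still between calls to the robot, and variables do not carry over. Pictures are saved under pics/ and viewed, and the job is handed in when it is done.

Besides the shell and the picture viewer there is one more tool, called as name(argument=value, ...), one argument or row to a line, values as JSON. jog_arm: Moves the arm, as the interface text tells. Its arguments: {"type":"object","properties":{"offset":{"type":"array","items":{"type":"array","items":{"type":"number"}}},"delta_rot":{"type":"array","items":{"type":"array","items":{"type":"number"}}},"jaw":{"type":"array","items":{"type":"number"}},"newtons":{"type":"number"}},"required":["offset","delta_rot","jaw"]}

```bash
ls; mkdir -p pics; cat > h.py <<'E'
import numpy as np, cv2
from bench import monitor, cams, r
def snap(n,tag):
    p,d=cams.snapshot(n); m=cams.camera_model(n)
    cv2.imwrite(f'pics/{tag}.png',cv2.resize(p[:,:,::-1],(800,600),interpolation=cv2.INTER_CUBIC))
    np.savez(f'pics/{tag}.npz',p=p,d=d,K=m['K'],T=m['camera_from_world'])
def cloud(tag):
    z=np.load(f'pics/{tag}.npz');d=z['d'].astype(float);K=z['K'];T=z['T']
    v,u=np.mgrid[:384,:512]
    P=np.stack([(u-K[0,2])/K[0,0]*d,(v-K[1,2])/K[1,1]*d,d,np.ones_like(d)],-1)
    W=P@np.linalg.inv(T).T
    W[d<=0]=np.nan
    return z['p'],W[...,:3]
E
python3 - <<'E'
from h import *
s=monitor.sense();print(s)
snap('top','top0');snap('scene','scene0')
E
```

```text
pics
{'time': 0.0, 'joint_pos': array([ 5.85923140e+01,  7.51502679e+00,  8.53300551e+01,  3.60872033e-04,
        8.72610828e+01, -4.89202737e+00]), 'qd': array([-0.04331294,  0.00920823,  0.04071937,  0.0087343 , -0.13866821,
       -0.010015  ]), 'joint_efforts': array([-4.88066271e-04, -5.69439912e+01, -5.00522482e+01, -5.85754351e-04,
        1.57836353e-02,  3.76346421e-06]), 'tool_pos': array([267.5451455 , 536.43067301, 230.23784037]), 'tcp_rot': array([-1.79990587e+02,  1.05747237e-01,  6.34843325e+01]), 'ft_force': array([ 0.34044096,  0.09434305, -1.30931709]), 'wrist_torque': array([-0.02094875,  0.00775275,  0.04946923]), 'finger_gap': 85.572692611805}
```

View pics/top0.png

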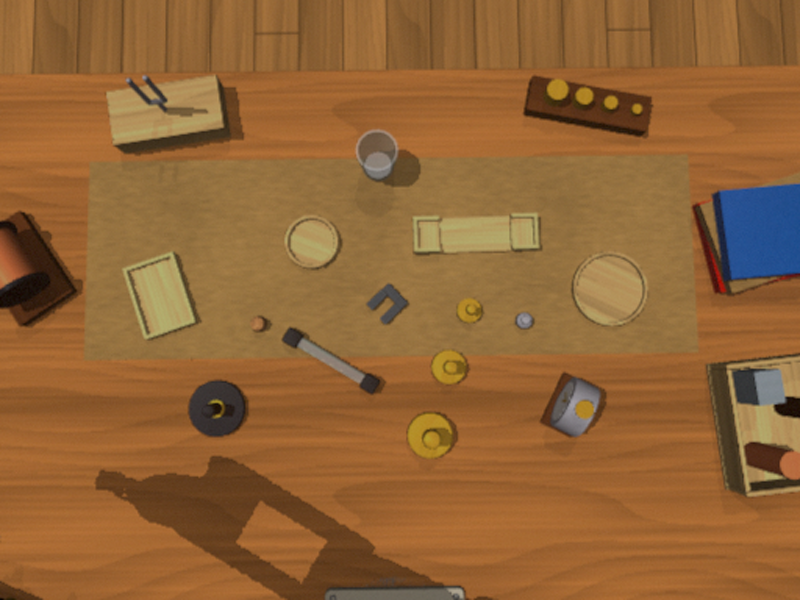

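View pics/scene0.png

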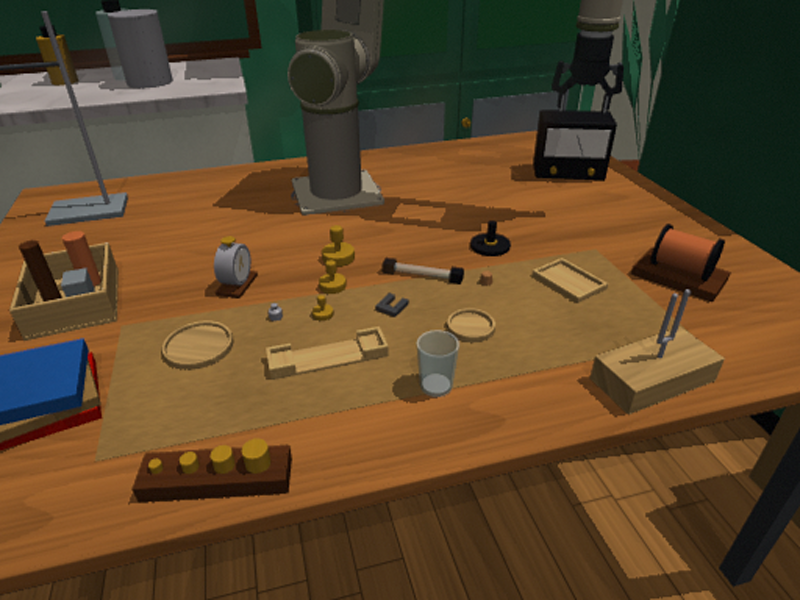

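The top view shows, in 800x600 pixels, the disc (217,408), rod (332,360), scope (574,405), tray (160,296), cap dish (312,242), cradle (477,233) and disc dish (610,289). There are three cap candidates: (470,310), (449,367) and (431,436). I'll measure their diameters.

```bash
python3 - <<'E'
from h import *
p,W=cloud('top0')
print(np.load('pics/top0.npz')['T'].round(3))
def reg(name,cx,cy,rad,zlo,zhi):
    s=0.64
    v,u=np.mgrid[:384,:512]
    m=((u-cx*s)**2+(v-cy*s)**2<(rad*s)**2)&(W[...,2]>zlo)&(W[...,2]<zhi)
    q=W[m]
    if len(q)<5: print(name,len(q));return
    (c,wh,a)=cv2.minAreaRect(q[:,:2].astype(np.float32)); ci=cv2.minEnclosingCircle(q[:,:2].astype(np.float32))
    print(name,len(q),'rect',np.round(c,1),np.round(wh,1),round(a,1),'circ',np.round(ci[0],1),round(ci[1]*2,1),'z med/max',np.nanmedian(q[:,2]).round(1),q[:,2].max().round(1))
reg('table',300,500,5,-50,50)
reg('shelf',350,280,5,-50,50)
for n,x,y in (('capS',470,310),('capM',449,367),('capL',431,436)):
    reg(n,x,y,32,6,26);reg(n+' knob',x,y,32,28,100)
reg('disc',217,408,40,5,20);reg('disc h',217,408,40,40,80)
reg('rod',332,360,62,8,40)
reg('scope foot',574,405,45,5,14);reg('scope drum',574,405,45,40,98);reg('scope el',580,405,40,99,120)
reg('tray',160,296,60,9,30)
reg('capnest',312,242,36,8,30)
reg('cradle',477,233,75,8,40);reg('cradle hi',477,233,75,18,40)
reg('discnest',610,289,48,8,30)
reg('magnet',388,303,30,6,30)
reg('jar',378,155,36,10,130)
reg('weight',525,320,20,5,60);reg('bit',260,324,15,5,60)
im=cv2.resize(p[:,:,::-1][170:310,240:400],(800,700),interpolation=cv2.INTER_CUBIC)
cv2.imwrite('pics/caps.png',cv2.resize(im,(680,595)))
E
```

```text
[[-1.300000e-02 -1.000000e+00  3.000000e-03  2.570000e-01]
 [-9.960000e-01  1.200000e-02 -9.400000e-02  5.730490e+02]
 [ 9.400000e-02 -4.000000e-03 -9.960000e-01  1.076294e+03]
 [ 0.000000e+00  0.000000e+00  0.000000e+00  1.000000e+00]]
table 37 rect [242.2 146. ] [14.8 14.1] 48.1 circ [242.2 146.1] 16.2 z med/max 1.3 4.2
shelf 32 rect [593.1  64.1] [15.4 13.1] 87.4 circ [593.8  64.1] 15.7 z med/max 2.9 6.7
capS 207 rect [ 543.3 -133. ] [88.8 86.8] 36.6 circ [ 541.6 -130. ] 100.7 z med/max 14.2 20.8
capS knob 35 rect [ 540.7 -127.9] [13.9 13.9] 45.2 circ [ 540.7 -127.9] 15.5 z med/max 43.9 49.3
capM 350 rect [ 453.4 -101.1] [97.6 86.1] 18.4 circ [453.5 -96.1] 101.4 z med/max 19.1 25.2
capM knob 67 rect [450.5 -92. ] [20.3 19.5] 89.4 circ [450.7 -92.2] 21.2 z med/max 60.4 66.5
capL 419 rect [343.4 -66.6] [84.3 83.6] 76.1 circ [339.5 -67.1] 93.1 z med/max 24.0 26.0
capL knob 155 rect [343.7 -58.4] [64.8 56.6] 16.1 circ [342.9 -60. ] 67.2 z med/max 77.3 86.2
disc 977 rect [387.8 277.8] [114.8 111.1] 26.0 circ [389.5 277.3] 125.7 z med/max 13.2 19.4
disc h 71 rect [389.3 279.5] [18.6 18.
[... 581 characters left out ...]
c [651.  125.6] 107.0 z med/max 11.3 20.1
cradle 1298 rect [ 667.1 -133.9] [213.2 193.7] 42.9 circ [ 660.4 -139.9] 231.6 z med/max 14.6 31.7
cradle hi 359 rect [ 621.4 -141.1] [147.5 202.1] 1.3 circ [ 653.9 -140.1] 216.0 z med/max 24.5 31.7
discnest 1029 rect [ 571.6 -363.9] [129.5 130.4] 23.9 circ [ 573.3 -359.8] 147.9 z med/max 10.3 21.6
magnet 299 rect [551.4   2.5] [75.3 90.6] 5.6 circ [549.9   2.5] 92.8 z med/max 12.7 19.1
jar 540 rect [784.6  17.3] [63.9 65.4] 79.5 circ [785.6  17.5] 67.5 z med/max 65.3 98.9
weight 131 rect [ 524.6 -218.8] [61.6 57.2] 37.4 circ [ 524.5 -220.8] 64.0 z med/max 19.3 35.8
bit 99 rect [523.  210.4] [43.  38.6] 0.9 circ [523.7 209.4] 46.5 z med/max 21.5 27.6
```

View pics/caps.png

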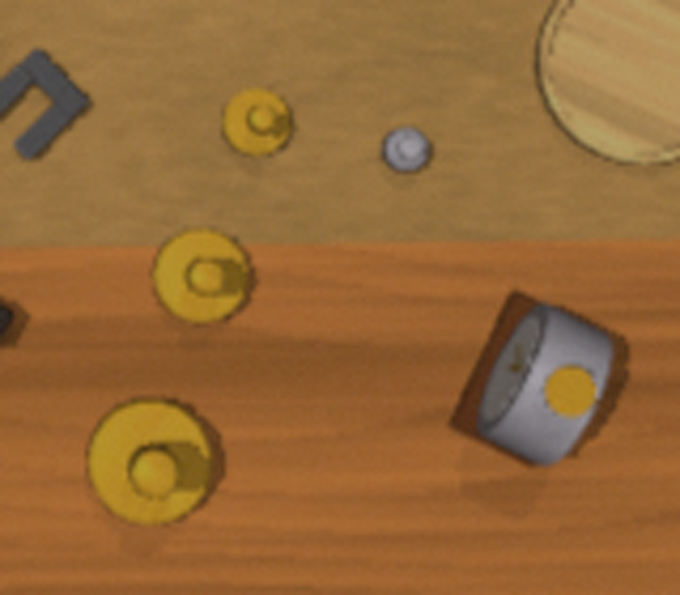

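The middle cap (449,367) fits: its knob is about 21 mm across with the top near 60 mm. The small one's knob is about 15 mm with its top near 44, and the large one's top is near 77 or higher. In the crop it's the middle one at (202,276). Next I'll refine the holder poses by colour.

```bash
cat >> h.py <<'E'
def onplane(tag,uv,z):
    n=np.load(f'pics/{tag}.npz');K=n['K'];T=np.linalg.inv(n['T'])
    uv=np.atleast_2d(uv).astype(float)
    d=np.c_[(uv[:,0]-K[0,2])/K[0,0],(uv[:,1]-K[1,2])/K[1,1],np.ones(len(uv))]@T[:3,:3].T
    o=T[:3,3]; t=(z-o[2])/d[:,2]
    return (o+d*t[:,None])[:,:2]
E
python3 - <<'E'
from h import *
p,W=cloud('top0')
hsv=cv2.cvtColor(p,cv2.COLOR_RGB2HSV)
s=.64
for n,x,y in (('tray',160,296),('capn',312,242),('crP',440,233),('discn',610,289),('shelf',350,290),('capM',440,372),('disc',200,400),('ferr',292,337),('glass',332,360),('tbl',300,430),('tray rim',188,270)):
    print(n,hsv[int(y*s),int(x*s)],p[int(y*s),int(x*s)])
lab=((hsv[...,2]>150)&(hsv[...,1]<150)).astype(np.uint8)*255
cv2.imwrite('pics/mask.png',lab)
def comp(name,x,y,rad,mask,z):
    v,u=np.mgrid[:384,:512]
    m=mask&((u-x*s)**2+(v-y*s)**2<(rad*s)**2)
    vv,uu=np.nonzero(m); q=onplane('top0',np.c_[uu,vv],z).astype(np.float32)
    c,wh,a=cv2.minAreaRect(q); ci=cv2.minEnclosingCircle(q)
    print(name,len(q),np.round(c,1),np.round(wh,1),round(a,1),'circ',np.round(ci[0],1),round(2*ci[1],1),'mean',q.mean(0).round(1))
m=lab>0
comp('tray',160,296,60,m,14);comp('capn',312,242,36,m,14);comp('crad',477,233,75,m,20);comp('discn',610,289,48,m,14)
dark=hsv[...,2]<75
comp('ferr1',292,337,16,dark,26);comp('ferr2',370,383,16,dark,26)
E
```

```text
tray [ 25 106 178] [178 165 104]
capn [ 23 110 178] [178 161 101]
crP [ 19 124 136] [136 112  70]
discn [ 17 128 180] [180 142  90]
shelf [ 16 144 145] [145 108  63]
capM [ 22 192 181] [181 146  45]
disc [ 6 22 58] [58 54 53]
ferr [15 36 57] [57 53 49]
glass [ 12  46 143] [143 127 117]
tbl [ 14 178 152] [152  94  46]
tray rim [ 18 143 150] [150 116  66]
tray 2766 [573.  370.7] [194.7 184.4] 78.1 circ [570.6 372. ] 197.5 mean [569.  364.5]
capn 1086 [654.8 126.9] [116.3 112.5] 52.2 circ [656.7 125.6] 118.1 mean [658.2 130.2]
crad 3772 [ 668.9 -143.8] [242.3 236.1] 79.1 circ [ 667.6 -143.3] 246.1 mean [ 664.5 -125. ]
discn 2181 [ 573.9 -358.7] [148.9 155.6] 43.8 circ [ 573.3 -359.3] 158.2 mean [ 578.3 -359.7]
ferr1 104 [501.4 155.2] [25.7 25.3] 56.1 circ [501.5 154.2] 33.1 mean [501.5 155.3]
ferr2 103 [427.2  33.1] [26.1 24.6] 55.9 circ [427.1  34. ] 31.2 mean [427.1  32.7]
```

View pics/mask.png

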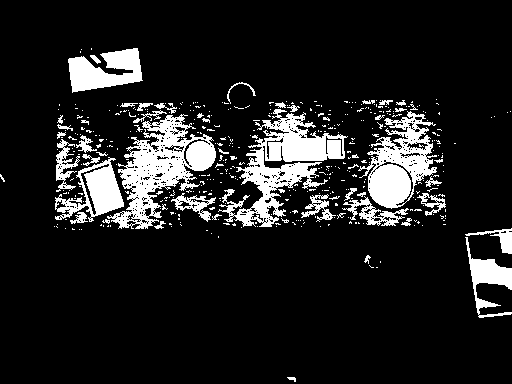

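```bash
python3 - <<'E'
from h import *
p,W=cloud('top0'); hsv=cv2.cvtColor(p,cv2.COLOR_RGB2HSV); s=.64
m=((hsv[...,2]>160)&(hsv[...,1]<135)).astype(np.uint8)
m=cv2.morphologyEx(m,cv2.MORPH_OPEN,np.ones((3,3),np.uint8))
n,l,st,_=cv2.connectedComponentsWithStats(m,connectivity=4)
for name,x,y,z in (('tray',160,296,6),('capn',312,242,6),('crad',477,233,6),('discn',610,289,6)):
    k=l==l[int(y*s),int(x*s)]
    vv,uu=np.nonzero(k); q=onplane('top0',np.c_[uu,vv],z).astype(np.float32)
    c,wh,a=cv2.minAreaRect(q); ci=cv2.minEnclosingCircle(q)
    print(name,len(q),np.round(c,1),np.round(wh,1),round(a,1),'circ',np.round(ci[0],1),round(2*ci[1],1),'mean',q.mean(0).round(1))
a=cv2.resize(p[:,:,::-1][135:220,70:220],None,fx=5,fy=5,interpolation=cv2.INTER_CUBIC)
b=cv2.resize(p[:,:,::-1][130:215,255:425],None,fx=4.5,fy=4.5,interpolation=cv2.INTER_CUBIC)
cv2.imwrite('pics/ca.png',a);cv2.imwrite('pics/cb.png',b)
E
```

```text
tray 1236 [571.2 371.3] [111.3  73.4] 18.2 circ [570.1 371.2] 127.6 mean [570.6 370.9]
capn 636 [656.1 125.9] [75.7 68.9] 26.2 circ [656.5 125. ] 76.2 mean [656.6 125.4]
crad 1171 [ 668.5 -124.4] [ 56.7 147.7] 1.2 circ [ 670.9 -124.9] 154.9 mean [ 668.6 -127.6]
discn 1329 [ 574.4 -358.7] [103.7 108.7] 43.4 circ [ 572.6 -359.6] 111.2 mean [ 574.2 -359.8]
```

View pics/ca.png

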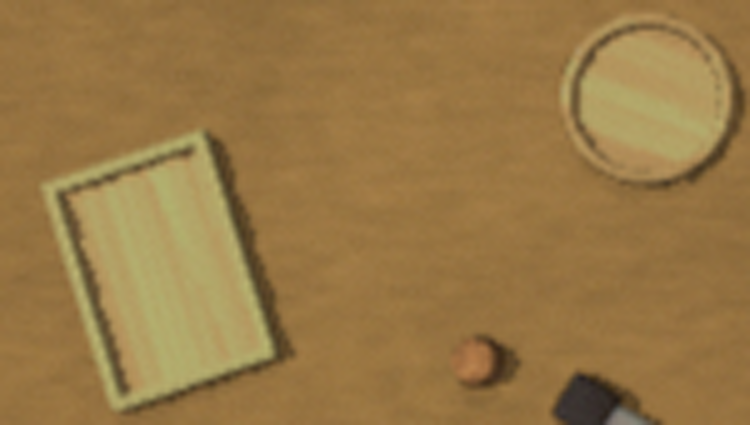

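View pics/cb.png

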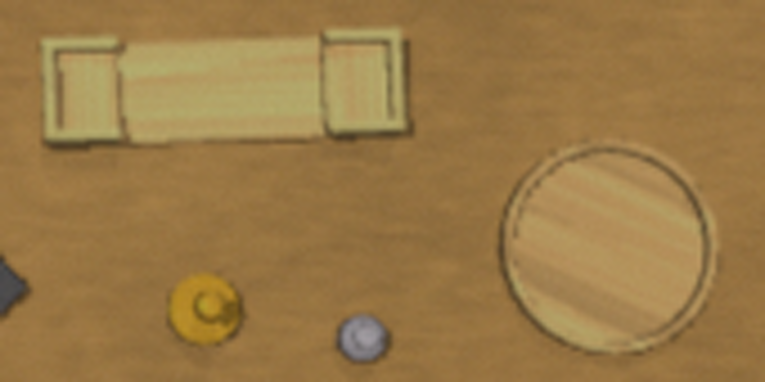

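```bash
python3 - <<'E'
from h import *
def f(pts,sc,off,z): 
    q=np.array(pts,float)
    q=(q+.5)/sc-.5+off
    return onplane('top0',q,z)
t=f([(45,187),(205,132),(278,355),(118,408)],5,(70,135),14)
c=f([(42,40),(402,28),(408,132),(46,143)],4.5,(255,130),24)
for n,q in (('tray',t),('crad',c)):
    print(n,q.round(1).tolist(),q.mean(0).round(1),[np.linalg.norm(q[i]-q[(i+1)%4]).round(1) for i in range(4)],
      [np.degrees(np.arctan2(*(q[(i+1)%4]-q[i])[::-1])).round(1) for i in range(4)])
print('capn',f([(562,99.5),(737,99.5),(649.5,12),(649.5,187)],5,(70,135),14))
print('discn',f([(500,248),(717,248),(608.5,142),(608.5,354)],4.5,(255,130),14))
E
```

```text
tray [[615.8, 432.7], [643.0, 351.9], [528.8, 313.2], [503.1, 393.3]] [572.7 372.8] [np.float64(85.2), np.float64(120.6), np.float64(84.1), np.float64(119.3)] [np.float64(-71.4), np.float64(-161.2), np.float64(107.8), np.float64(19.3)]
crad [[694.4, -39.4], [698.8, -242.9], [639.4, -244.4], [635.7, -40.7]] [ 667.1 -141.8] [np.float64(203.6), np.float64(59.4), np.float64(203.7), np.float64(58.7)] [np.float64(-88.8), np.float64(-178.6), np.float64(91.1), np.float64(1.3)]
capn [[657.52167201 170.14415904]
 [656.4274695   80.81860749]
 [702.33238415 125.41353785]
 [611.95719463 125.55926876]]
discn [[ 574.18604351 -296.34477211]
 [ 572.65914417 -418.93420225]
 [ 633.81354322 -360.17590082]
 [ 513.63784139 -355.10870528]]
```

```bash
cat > plan.py <<'E'
import sys,numpy as np,json
from bench import monitor
from scipy.spatial.transform import Rotation as R
def plan(x,y,z,yaw,jaw,vmax=45,start=None,extra=0):
    s=monitor.sense(); p=np.array(s['tool_pos']); Rm=R.from_euler('xyz',s['tcp_rot'],degrees=True)
    t=np.array([x,y,z],float); Rt=R.from_euler('xyz',[180,0,yaw],degrees=True)
    ang=np.degrees((Rm.inv()*Rt).magnitude())
    n=max(1,int(np.ceil(np.linalg.norm(t-p)/vmax)),int(np.ceil(ang/8)))
    off=[];rot=[]
    for i in range(n):
        k=n-i
        dv=Rm.as_matrix().T@((t-p)/k); dr=np.degrees((Rm.inv()*Rt).as_rotvec())/k
        dv=np.round(dv,1 if n<=2 else 0) if k<=2 else np.round(dv); dr=np.round(dr,1)
        off.append([float(a) for a in dv]);rot.append([float(a) for a in dr])
        p=p+Rm.as_matrix()@dv; Rm=Rm*R.from_rotvec(dr,degrees=True)
    print('now',np.round(s['tool_pos'],1),np.round(s['tcp_rot'],1),'t',s['time'],'n',n)
    print(json.dumps({'offset':off,'delta_rot':rot,'jaw':[jaw]*n}),'->',p.round(1))
if __name__=='__main__': plan(*map(float,sys.argv[1:]))
E
python3 plan.py 389 279 120 63.5 100
```

```text
now [267.6 536.4 230.3] [-1.80e+02  1.00e-01  6.35e+01] t 0.1 n 7
{"offset": [[-25.0, 32.0, 16.0], [-25.0, 32.0, 16.0], [-25.0, 32.0, 16.0], [-25.0, 32.0, 16.0], [-25.0, 32.0, 16.0], [-25.0, 32.0, 15.0], [-26.0, 32.0, 16.0]], "delta_rot": [[-0.0, 0.0, -0.0], [-0.0, 0.0, -0.0], [-0.0, 0.0, -0.0], [-0.0, 0.0, -0.0], [-0.0, 0.0, -0.0], [-0.0, 0.0, -0.0], [-0.0, 0.1, -0.0]], "jaw": [100.0, 100.0, 100.0, 100.0, 100.0, 100.0, 100.0]} -> [389.4 278.8 119.6]
```

jog_arm(
  offset=[
    [-25,32,16],
    [-25,32,16],
    [-25,32,16],
    [-25,32,16],
    [-25,32,16],
    [-25,32,15],
    [-26,32,16],
    [0,0,0],
  ],
  delta_rot=[
    [0,0,0],
    [0,0,0],
    [0,0,0],
    [0,0,0],
    [0,0,0],
    [0,0,0],
    [0,0,0],
    [0,0,0],
  ],
  jaw=[100,100,100,100,100,100,100,100],
  newtons=40,
)

```text
time: 0.9
tool_pos: [390.2, 270.1, 111.9]
tcp_rot: [-179.8, 0.2, 63.8]
ft_force: [0.2, 1.3, -1.1]
finger_gap: 85.2
```

```bash
python3 - <<'E'
from h import *
snap('wrist','w1')
p,W=cloud('w1')
m=(W[...,2]>45)&(W[...,2]<68)&(abs(W[...,0]-389)<40)&(abs(W[...,1]-279)<40)
q=W[m];print(len(q), q.mean(0) if len(q) else 0, q.min(0),q.max(0))
E
python3 plan.py 389 279 60 63.5 100
```

```text
637 [386.75442578 284.93826504  60.42495101] [378.68169734 274.54874036  45.20374284] [397.93016703 294.05636847  64.06516401]
now [390.  272.2 113. ] [-1.798e+02  1.000e-01  6.380e+01] t 0.95 n 2
{"offset": [[2.9, -1.9, 26.5], [2.9, -1.9, 26.5]], "delta_rot": [[-0.1, 0.1, 0.1], [-0.1, 0.0, 0.2]], "jaw": [100.0, 100.0]} -> [389.1 279.   60. ]
```

View pics/w1.png

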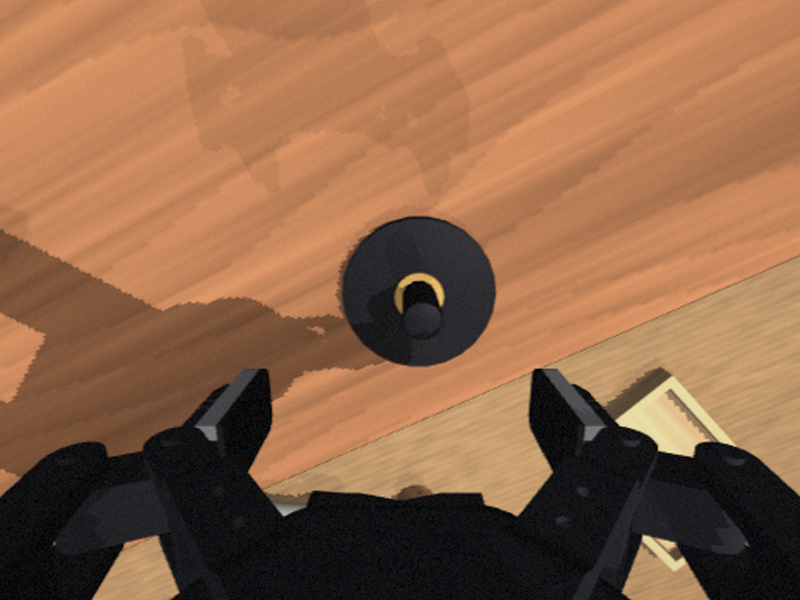

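jog_arm(
  offset=[
    [3,-2,20],
    [0,0,0],
    [0,0,0],
  ],
  delta_rot=[
    [0,0,0],
    [0,0,0],
    [0,0,0],
  ],
  jaw=[100,100,100],
)

```text
time: 1.25
tool_pos: [389.7, 277.7, 94.3]
tcp_rot: [-179.8, 0.0, 63.7]
ft_force: [-0.4, -0.4, 0.6]
finger_gap: 85.2
```

```bash
python3 - <<'E'
from h import *
print(monitor.sense()['tool_pos'],monitor.sense()['qd'].round(1))
snap('wrist','w2')
p,W=cloud('w2')
m=(W[...,2]>56)&(W[...,2]<68)&(abs(W[...,0]-389)<40)&(abs(W[...,1]-279)<40)
q=W[m];print(len(q), q.mean(0) if len(q) else 0, q.min(0),q.max(0))
print(cv2.minEnclosingCircle(q[:,:2].astype(np.float32)))
E
python3 plan.py 389 280 60 63.5 100
```

```text
[389.68627087 277.67480529  94.29588005] [ 0.9  0.8  0.9  0.3 -0.   0.4]
630 [387.28474689 282.44094237  60.46994756] [378.40868365 272.46778612  56.01778541] [397.48794232 291.88991436  62.64970487]
((387.9510192871094, 282.16046142578125), 9.815176963806152)
now [389.4 277.6  94.1] [-179.8    0.    63.7] t 1.3 n 1
{"offset": [[2.0, -1.3, 34.1]], "delta_rot": [[-0.2, 0.0, 0.2]], "jaw": [100.0]} -> [389. 280.  60.]
```

```bash
python3 plan.py 388.5 281 26 63.5 100 24
```

```text
now [389.4 277.6  94.1] [-179.8    0.    63.7] t 1.3 n 3
{"offset": [[1.0, -1.0, 23.0], [1.0, -1.0, 23.0], [1.0, -0.0, 22.0]], "delta_rot": [[-0.1, 0.0, 0.1], [-0.0, 0.0, 0.1], [-0.1, 0.0, 0.0]], "jaw": [100.0, 100.0, 100.0]} -> [388.8 281.2  26.1]
```

jog_arm(
  offset=[
    [1,-1,23],
    [1,-1,23],
    [1,0,18],
    [0,0,0],
    [0,0,0],
  ],
  delta_rot=[
    [0,0,0],
    [0,0,0],
    [0,0,0],
    [0,0,0],
    [0,0,0],
  ],
  jaw=[100,100,100,100,100],
)

```text
time: 1.8
tool_pos: [391.4, 286.6, 34.9]
tcp_rot: [179.9, -0.4, 64.1]
ft_force: [-0.3, 0.6, 0.1]
finger_gap: 85.3
```

jog_arm(
  offset=[
    [-5,0,9],
    [0,0,0],
  ],
  delta_rot=[
    [0,0,0],
    [0,0,0],
  ],
  jaw=[100,100],
)

```text
time: 2.0
tool_pos: [390.2, 283.0, 27.7]
tcp_rot: [179.8, -0.6, 64.1]
ft_force: [-0.6, 0.4, -0.5]
finger_gap: 85.5
```

```bash
python3 plan.py 388.5 281 26 63.5 100 24
```

```text
now [390.2 283.   27.7] [179.8  -0.6  64.1] t 2.0 n 1
{"offset": [[-2.6, -0.7, 1.6]], "delta_rot": [[0.2, -0.6, 0.6]], "jaw": [100.0]} -> [388.5 281.   26. ]
```

jog_arm(
  offset=[
    [-2.6,-0.7,1],
    [0,0,0],
    [0,0,0],
    [0,0,0],
    [0,0,0],
    [0,0,0],
  ],
  delta_rot=[
    [0.2,-0.6,0],
    [0,0,0],
    [0,0,0],
    [0,0,0],
    [0,0,0],
    [0,0,0],
  ],
  jaw=[0,0,0,0,0,0],
)

```text
time: 2.6
tool_pos: [389.9, 281.4, 28.7]
tcp_rot: [179.9, -0.1, 64.1]
ft_force: [0.2, -0.4, -2.0]
finger_gap: 18.9
```

jog_arm(
  offset=[
    [0,0,-15],
    [0,0,-30],
    [0,0,-40],
    [0,0,-20],
    [0,0,0],
  ],
  delta_rot=[
    [0,0,0],
    [0,0,0],
    [0,0,0],
    [0,0,0],
    [0,0,0],
  ],
  jaw=[0,0,0,0,0],
)

```text
time: 3.1
tool_pos: [386.8, 279.7, 133.8]
tcp_rot: [-179.8, 0.3, 64.1]
ft_force: [0.2, 0.3, -2.1]
finger_gap: 18.9
```

```bash
python3 plan.py 573.5 -359.5 140 -31 0 40
```

```text
now [386.8 279.7 133.8] [-179.8    0.3   64.1] t 3.1 n 17
{"offset": [[-29.0, 26.0, -0.0], [-26.0, 29.0, -0.0], [-23.0, 31.0, -0.0], [-20.0, 34.0, -0.0], [-17.0, 35.0, -0.0], [-13.0, 37.0, -0.0], [-10.0, 38.0, -0.0], [-6.0, 39.0, -0.0], [-2.0, 39.0, -1.0], [2.0, 39.0, -0.0], [6.0, 39.0, -1.0], [9.0, 38.0, -0.0], [13.0, 37.0, -1.0], [17.0, 36.0, -1.0], [20.0, 34.0, -0.0], [23.0, 32.0, -1.0], [26.0, 29.0, -0.0]], "delta_rot": [[0.0, 0.0, 5.6], [0.0, 0.0, 5.6], [0.0, 0.0, 5.6], [0.0, 0.0, 5.6], [0.0, 0.0, 5.6], [0.0, 0.0, 5.6], [0.0, 0.0, 5.6], [0.0, 0.0, 5.6], [0.0, 0.0, 5.6], [0.0, 0.0, 5.6], [0.0, 0.0, 5.6], [0.0, 0.0, 5.6], [0.1, 0.0, 5.6], [0.0, 0.1, 5.6], [0.1, 0.0, 5.6], [0.0, 0.1, 5.5], [0.1, 0.0, 5.6]], "jaw": [0.0, 0.0, 0.0, 0.0, 0.0, 0.0, 0.0, 0.0, 0.0, 0.0, 0.0, 0.0, 0.0, 0.0, 0.0, 0.0, 0.0]} -> [ 573.6 -359.8  139.8]
```

jog_arm(
  offset=[
    [-15,13,0],
    [-29,26,0],
    [-26,29,0],
    [-23,31,0],
    [-20,34,0],
    [-17,35,0],
    [-13,37,0],
    [-10,38,0],
    [-6,39,0],
    [-2,39,-1],
    [2,39,0],
    [6,39,-1],
    [9,38,0],
  ],
  delta_rot=[
    [0,0,3],
    [0,0,5.6],
    [0,0,5.6],
    [0,0,5.6],
    [0,0,5.6],
    [0,0,5.6],
    [0,0,5.6],
    [0,0,5.6],
    [0,0,5.6],
    [0,0,5.6],
    [0,0,5.6],
    [0,0,5.6],
    [0,0,5.6],
  ],
  jaw=[0,0,0,0,0,0,0,0,0,0,0,0,0],
)

```text
time: 4.4
tool_pos: [484.0, -210.9, 113.9]
tcp_rot: [179.9, 1.4, -8.4]
ft_force: [0.5, -0.5, -1.5]
finger_gap: 19.3
```

```bash
python3 plan.py 573.5 -359.5 130 -31 0 35
```

```text
now [ 484.  -210.9  113.9] [179.9   1.4  -8.4] t 4.4 n 5
{"offset": [[22.0, 27.0, -4.0], [24.0, 25.0, -4.0], [26.0, 23.0, -3.0], [28.0, 21.0, -3.0], [29.0, 18.0, -4.0]], "delta_rot": [[0.1, 0.3, 4.5], [0.1, 0.3, 4.5], [0.1, 0.3, 4.5], [0.0, 0.3, 4.5], [0.0, 0.2, 4.6]], "jaw": [0.0, 0.0, 0.0, 0.0, 0.0]} -> [ 573.9 -359.3  130.2]
```

jog_arm(
  offset=[
    [21,26,-4],
    [23,24,-4],
    [23,20,-3],
    [15,11,-3],
    [7,5,-2],
    [0,0,0],
    [0,0,0],
  ],
  delta_rot=[
    [0.1,0.3,4.5],
    [0.1,0.3,4.5],
    [0.1,0.3,4.5],
    [0,0.3,4.5],
    [0,0.2,3],
    [0,0,0],
    [0,0,0],
  ],
  jaw=[0,0,0,0,0,0,0],
)

```text
time: 5.1
tool_pos: [542.3, -325.3, 111.1]
tcp_rot: [180.0, 1.0, -30.8]
ft_force: [-0.1, 0.3, -2.6]
finger_gap: 18.8
```

```bash
python3 - <<'E'
from h import *
snap('wrist','w3')
E
python3 plan.py 573.5 -359.5 80 -31 0 20
```

```text
now [ 542.1 -325.   110.9] [180.    1.  -30.8] t 5.15 n 3
{"offset": [[15.0, 5.0, 10.0], [15.0, 4.0, 10.0], [15.0, 4.0, 10.0]], "delta_rot": [[0.0, 0.3, 0.1], [0.0, 0.4, 0.1], [0.0, 0.3, 0.0]], "jaw": [0.0, 0.0, 0.0]} -> [ 573.7 -359.1   80.4]
```

View pics/w3.png

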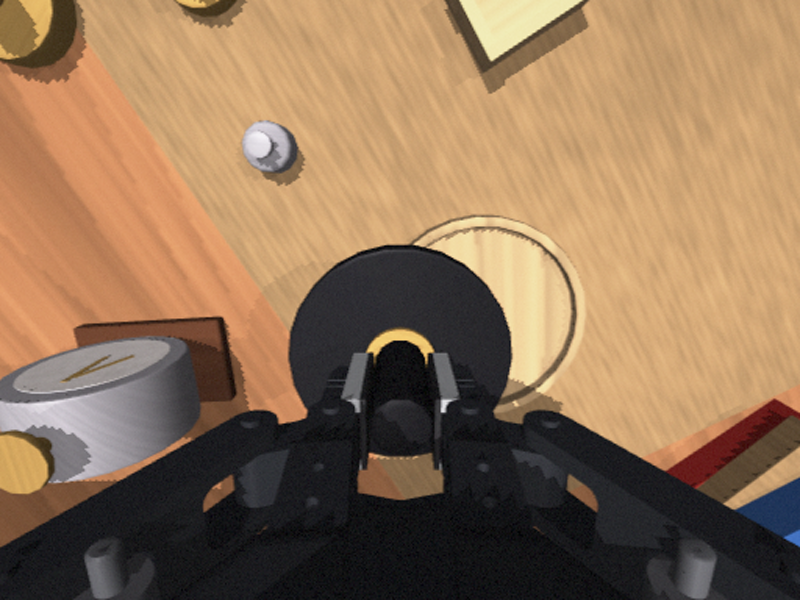

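The disc hangs level between the pads at about (400,340), with its dish beyond at (500,310).

jog_arm(
  offset=[
    [15,5,8],
    [15,4,8],
    [15,4,8],
    [0,0,0],
    [0,0,0],
  ],
  delta_rot=[
    [0,0.3,0],
    [0,0.4,0],
    [0,0.3,0],
    [0,0,0],
    [0,0,0],
  ],
  jaw=[0,0,0,0,0],
)

```text
time: 5.65
tool_pos: [572.9, -354.7, 82.9]
tcp_rot: [-180.0, 0.3, -30.3]
ft_force: [0.4, -0.4, -1.2]
finger_gap: 19.1
```

```bash
python3 plan.py 573.5 -359.5 70 -31 0 20
```

```text
now [ 572.9 -354.7   82.9] [-180.     0.3  -30.3] t 5.65 n 1
{"offset": [[3.0, 3.8, 12.9]], "delta_rot": [[-0.0, 0.3, 0.7]], "jaw": [0.0]} -> [ 573.5 -359.5   70. ]
```

jog_arm(
  offset=[
    [3,4,13],
    [0,0,13],
    [0,0,10],
    [0,0,0],
    [0,0,0],
  ],
  delta_rot=[
    [0,0.3,0.5],
    [0,0,0],
    [0,0,0],
    [0,0,0],
    [0,0,0],
  ],
  jaw=[0,0,0,0,0],
)

```text
time: 6.15
tool_pos: [571.9, -357.6, 43.4]
tcp_rot: [-180.0, 0.1, -30.7]
ft_force: [-0.0, -0.8, -1.5]
finger_gap: 18.8
```

```bash
python3 - <<'E'
from h import *
snap('wrist','w4')
E
python3 plan.py 573.5 -359.5 36 -31 0 20
```

```text
now [ 571.7 -357.5   43.2] [-1.80e+02  1.00e-01 -3.07e+01] t 6.2 n 1
{"offset": [[2.6, 0.8, 7.2]], "delta_rot": [[-0.0, 0.1, 0.3]], "jaw": [0.0]} -> [ 573.5 -359.5   36. ]
```

View pics/w4.png

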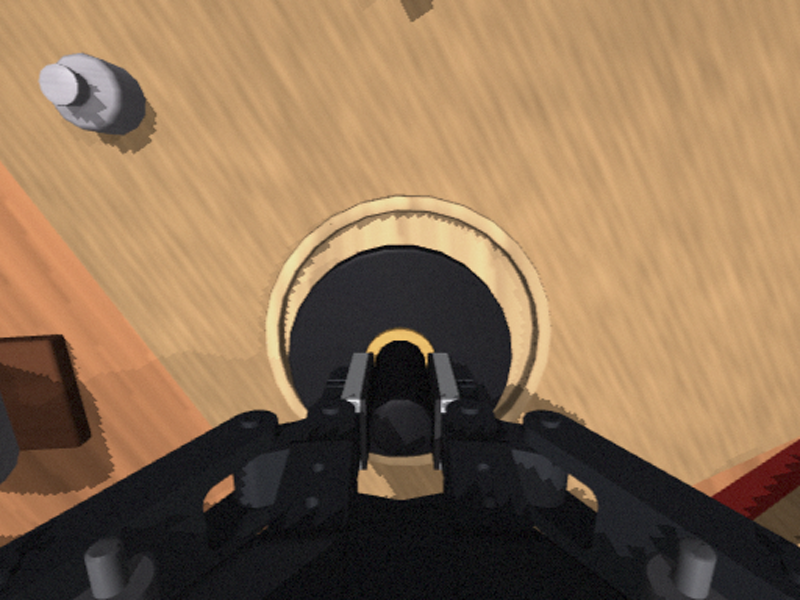

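The disc (400,345) sits within the rim (rim spans x 267–549), with a small correction of +2.6 along the tool's x still to make.

jog_arm(
  offset=[
    [2.6,0.8,5],
    [0,0,2],
    [0,0,0],
  ],
  delta_rot=[
    [0,0,0],
    [0,0,0],
    [0,0,0],
  ],
  jaw=[0,0,0],
)

```text
time: 6.5
tool_pos: [574.5, -360.2, 36.9]
tcp_rot: [-180.0, 0.0, -30.7]
ft_force: [0.6, 0.1, -2.2]
finger_gap: 18.9
```

jog_arm(
  offset=[
    [0,0,2],
    [0,0,1],
    [0,0,0],
  ],
  delta_rot=[
    [0,0,0],
    [0,0,0],
    [0,0,0],
  ],
  jaw=[0,0,0],
)

```text
time: 6.8
tool_pos: [575.1, -360.6, 35.0]
tcp_rot: [-180.0, -0.1, -30.7]
ft_force: [-0.2, -0.2, -1.4]
finger_gap: 18.8
```

jog_arm(
  offset=[
    [0,0,1.5],
    [0,0,1],
    [0,0,0],
  ],
  delta_rot=[
    [0,0,0],
    [0,0,0],
    [0,0,0],
  ],
  jaw=[0,0,0],
)

```text
time: 7.1
tool_pos: [575.6, -360.9, 35.0]
tcp_rot: [-180.0, -0.1, -30.7]
ft_force: [-0.5, 0.2, -1.2]
finger_gap: 18.7
```

jog_arm(
  offset=[
    [0,0,4],
    [0,0,0],
  ],
  delta_rot=[
    [0,0,0],
    [0,0,0],
  ],
  jaw=[0,0],
)

```text
time: 7.3
tool_pos: [576.4, -361.4, 35.8]
tcp_rot: [180.0, -0.2, -30.7]
ft_force: [1.0, -0.9, -2.4]
finger_gap: 18.5
```

```bash
python3 - <<'E'
from h import *
snap('wrist','w5')
p,W=cloud('w5')
d=np.hypot(W[...,0]-574,W[...,1]+360)
hsv=cv2.cvtColor(p,cv2.COLOR_RGB2HSV)
dark=(hsv[...,2]<70)&(W[...,2]<30)&(d<60)
q=W[dark];print('disc top',len(q),np.median(q,0),np.percentile(q[:,2],[5,95]))
print(np.polyfit(q[:,0]-574,q[:,2],1),np.polyfit(q[:,1]+360,q[:,2],1))
rim=(hsv[...,2]>120)&(d>55.5)&(d<60.5);print('rim',np.median(W[rim][:,2]))
sh=(d>75)&(d<110)&(W[...,0]>574);print('shelf',np.median(W[sh][:,2]))
print(monitor.sense()['ft_force'],monitor.sense()['tool_pos'])
E
```

```text
disc top 9102 [ 588.69481452 -343.89970601   18.28981514] [17.03063932 19.40665514]
[8.2409703e-04 1.8225213e+01] [4.74779306e-03 1.81730264e+01]
rim 12.928067974468945
shelf 0.15229835909474332
[ 0.20879444  0.0686879  -2.02388275] [ 576.63433939 -361.59011593   35.8007604 ]
```

View pics/w5.png

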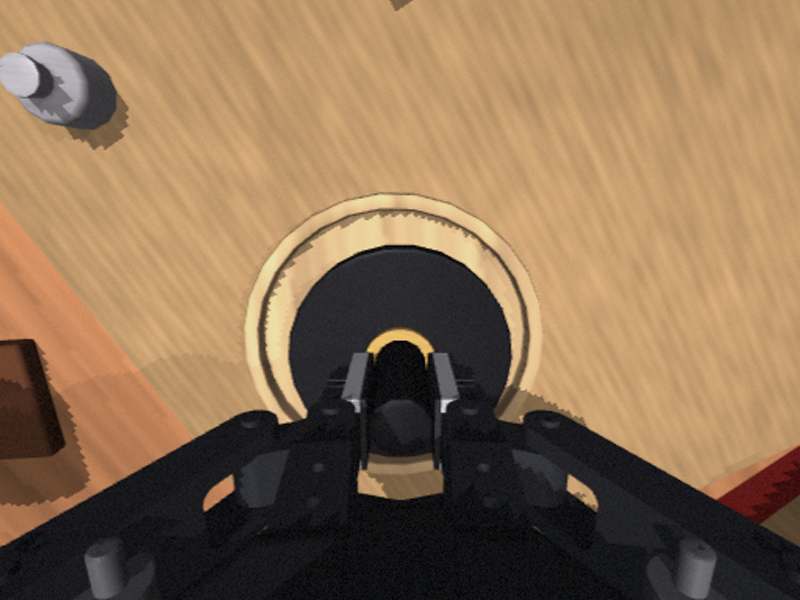

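```bash
cat >> h.py <<'E'
from scipy.optimize import least_squares
def circ(q,r=None):
    f=(lambda a:np.hypot(q[:,0]-a[0],q[:,1]-a[1])-(a[2] if r is None else r))
    x0=np.r_[q[:,:2].mean(0),50] if r is None else q[:,:2].mean(0)
    s=least_squares(f,x0,loss='soft_l1');return s.x.round(1),np.abs(s.fun).mean().round(2)
E
python3 - <<'E'
from h import *
p,W=cloud('w5');hsv=cv2.cvtColor(p,cv2.COLOR_RGB2HSV)
# disc edge: dark rows; project at z=18
v,u=np.mgrid[:384,:512]
dark=((hsv[...,2]<70)&(u>170)&(u<340)&(v>150)&(v<262)).astype(np.uint8)
e=[];i=[];o=[]
for c in range(190,322,3):
    r=np.nonzero(dark[:215,c])[0]
    if len(r): e.append((c,r[0]))
q=onplane('w5',np.array(e),18);print('disc',circ(q,45))
# outer rim pts hand-picked (800x600)
pts=np.array([(395,193),(250,300),(541,310),(300,225),(490,225),(262,265),(528,265)])*.64
print('nest outer',circ(onplane('w5',pts,14),61))
E
```

```text
disc (array([ 575. , -360.9]), np.float64(0.43))
nest outer (array([ 574.9, -357.4]), np.float64(0.41))
```

The disc is centred to within 3.5 mm and its top is at 18.3 mm, against 18 expected on the floor. I'll release it.

jog_arm(
  offset=[
    [0,0,0],
    [0,0,0],
    [0,0,0],
    [0,0,0],
    [0,0,-30],
    [0,0,-40],
    [0,0,-40],
    [0,0,0],
  ],
  delta_rot=[
    [0,0,0],
    [0,0,0],
    [0,0,0],
    [0,0,0],
    [0,0,0],
    [0,0,0],
    [0,0,0],
    [0,0,0],
  ],
  jaw=[60,60,60,60,60,60,60,60],
)

```text
time: 8.15
tool_pos: [574.5, -360.2, 144.6]
tcp_rot: [-180.0, 0.1, -30.7]
ft_force: [0.9, -0.8, 2.1]
finger_gap: 50.8
```

```bash
python3 plan.py 464 94 120 -31.3 80 40
```

```text
now [ 574.5 -360.2  144.6] [-1.80e+02  1.00e-01 -3.07e+01] t 8.15 n 12
{"offset": [[-27.0, -28.0, 2.0], [-27.0, -28.0, 2.0], [-27.0, -28.0, 2.0], [-27.0, -28.0, 2.0], [-27.0, -28.0, 2.0], [-28.0, -28.0, 2.0], [-27.0, -27.0, 2.0], [-28.0, -28.0, 2.0], [-28.0, -27.0, 2.0], [-27.0, -28.0, 2.0], [-28.0, -27.0, 3.0], [-27.0, -28.0, 2.0]], "delta_rot": [[-0.0, 0.0, 0.1], [-0.0, 0.0, 0.0], [-0.0, 0.0, 0.1], [-0.0, 0.0, 0.0], [-0.0, 0.0, 0.1], [-0.0, 0.0, 0.0], [-0.0, 0.0, 0.1], [-0.0, 0.0, 0.0], [-0.0, 0.0, 0.1], [-0.0, 0.0, 0.0], [-0.0, 0.0, 0.1], [-0.0, 0.1, 0.0]], "jaw": [80.0, 80.0, 80.0, 80.0, 80.0, 80.0, 80.0, 80.0, 80.0, 80.0, 80.0, 80.0]} -> [464.6  94.2 120.3]
```

jog_arm(
  offset=[
    [-27,-28,0],
    [-27,-28,0],
    [-27,-28,0],
    [-27,-28,0],
    [-27,-28,0],
    [-28,-28,0],
    [-27,-27,0],
    [-28,-28,0],
    [-28,-27,0],
    [-27,-28,0],
    [-15,-15,0],
    [-5,-5,0],
    [0,0,0],
  ],
  delta_rot=[
    [0,0,0],
    [0,0,0],
    [0,0,0],
    [0,0,0],
    [0,0,0],
    [0,0,0],
    [0,0,0],
    [0,0,0],
    [0,0,0],
    [0,0,0],
    [0,0,0],
    [0,0,0],
    [0,0,0],
  ],
  jaw=[80,80,80,80,80,80,80,80,80,80,80,80,80],
)

```text
time: 9.45
tool_pos: [470.2, 58.5, 140.7]
tcp_rot: [-179.9, -0.1, -30.8]
ft_force: [0.9, -0.5, 0.4]
finger_gap: 68.4
```

```bash
python3 - <<'E'
from h import *
snap('wrist','w6')
E
python3 plan.py 464 94 90 -31.3 60 30
```

```text
now [470.4  57.9 140.7] [-1.80e+02 -1.00e-01 -3.09e+01] t 9.5 n 3
{"offset": [[-8.0, -9.0, 17.0], [-8.0, -9.0, 17.0], [-8.0, -10.0, 17.0]], "delta_rot": [[-0.0, -0.0, 0.1], [-0.0, -0.1, 0.2], [-0.0, -0.0, 0.1]], "jaw": [60.0, 60.0, 60.0]} -> [464.3  94.3  89.7]
```

View pics/w6.png

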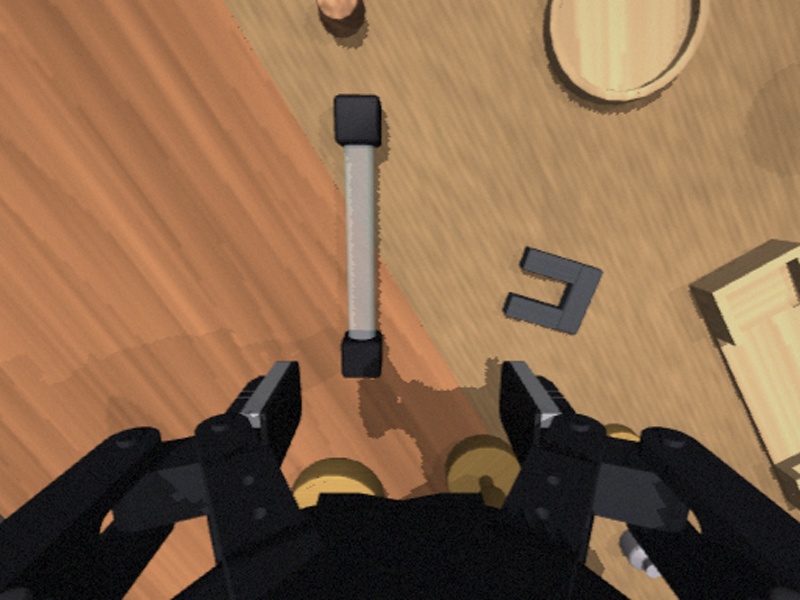

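The rod lies upright in the picture, with ferrules at (357,118) and (361,355), parallel to the pads as wanted.

jog_arm(
  offset=[
    [-8,-9,15],
    [-8,-10,17],
    [-9,-12,17],
    [0,0,0],
    [0,0,0],
  ],
  delta_rot=[
    [0,0,0.1],
    [0,0,0.2],
    [0,0,0.1],
    [0,0,0],
    [0,0,0],
  ],
  jaw=[60,60,60,60,60],
)

```text
time: 10.0
tool_pos: [468.4, 91.9, 91.0]
tcp_rot: [-180.0, -0.3, -31.6]
ft_force: [0.5, -0.2, 0.7]
finger_gap: 51.2
```

```bash
python3 - <<'E'
from h import *
s=monitor.sense()
snap('wrist','w7')
p,W=cloud('w7');hsv=cv2.cvtColor(p,cv2.COLOR_RGB2HSV)
m=(hsv[...,2]<75)&(W[...,2]>22)&(W[...,2]<31)
for c in ((501,155),(427,33)):
    k=m&(np.hypot(W[...,0]-c[0],W[...,1]-c[1])<25)
    q=W[k]
    if len(q)>20: print(c,len(q),np.round(cv2.minAreaRect(q[:,:2].astype(np.float32))[0],1),np.round(cv2.minAreaRect(q[:,:2].astype(np.float32))[1],1),np.median(q[:,2]))
E
python3 plan.py 464 94 40 -31.3 60 30
```

```text
(501, 155) 1255 [499.9 159.5] [25.  24.6] 24.95858508126824
(427, 33) 785 [425.3  37.1] [26.  25.2] 24.99347001135257
now [468.3  91.8  90.9] [-180.    -0.3  -31.7] t 10.05 n 2
{"offset": [[-2.5, 0.2, 25.5], [-2.5, 0.2, 25.4]], "delta_rot": [[-0.0, -0.2, -0.2], [-0.0, -0.1, -0.2]], "jaw": [60.0, 60.0]} -> [464.  94.  40.]
```

View pics/w7.png

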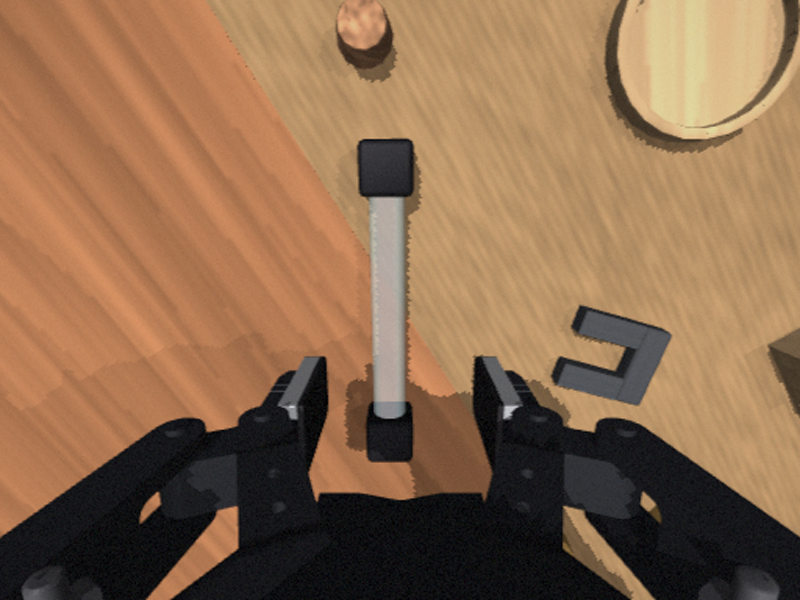

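jog_arm(
  offset=[
    [-3.5,-1,24],
    [-3.5,-1,24],
    [0,0,12],
    [0,0,0],
    [0,0,0],
  ],
  delta_rot=[
    [0,0,-0.2],
    [0,0,-0.2],
    [0,0,0],
    [0,0,0],
    [0,0,0],
  ],
  jaw=[60,60,60,60,60],
)

```text
time: 10.55
tool_pos: [469.3, 93.1, 34.7]
tcp_rot: [-179.8, -0.8, -31.5]
ft_force: [0.3, 0.0, -1.2]
finger_gap: 51.2
```

```bash
python3 plan.py 463.3 96 6 -31.3 60 30
```

```text
now [469.3  93.1  34.7] [-179.8   -0.8  -31.5] t 10.55 n 1
{"offset": [[-7.0, 0.8, 28.6]], "delta_rot": [[-0.2, -0.8, -0.2]], "jaw": [60.0]} -> [463.3  96.    6. ]
```

jog_arm(
  offset=[
    [-5,0.5,12],
    [-3,0,8],
    [0,0,0],
    [0,0,0],
  ],
  delta_rot=[
    [-0.2,-0.8,-0.2],
    [0,0,0],
    [0,0,0],
    [0,0,0],
  ],
  jaw=[60,60,60,60],
)

```text
time: 10.95
tool_pos: [464.2, 96.8, 15.7]
tcp_rot: [-179.8, -0.1, -31.3]
ft_force: [0.3, 0.3, -0.1]
finger_gap: 51.3
```

```bash
python3 plan.py 463.3 96 6 -31.3 60 30
```

```text
now [464.2  96.8  15.7] [-1.798e+02 -1.000e-01 -3.130e+01] t 10.95 n 1
{"offset": [[-0.3, 1.2, 9.7]], "delta_rot": [[-0.2, -0.1, -0.0]], "jaw": [60.0]} -> [463.3  96.    6. ]
```

jog_arm(
  offset=[
    [0,1,10],
    [0,0,0],
    [0,0,0],
  ],
  delta_rot=[
    [-0.2,0,0],
    [0,0,0],
    [0,0,0],
  ],
  jaw=[60,60,60],
)

```text
time: 11.25
tool_pos: [464.0, 96.1, 5.2]
tcp_rot: [180.0, -0.1, -31.3]
ft_force: [-0.4, 0.4, 0.6]
finger_gap: 51.3
```

jog_arm(
  offset=[
    [0,0,0],
    [0,0,0],
    [0,0,0],
    [0,0,0],
    [0,0,0],
    [0,0,0],
  ],
  delta_rot=[
    [0,0,0],
    [0,0,0],
    [0,0,0],
    [0,0,0],
    [0,0,0],
    [0,0,0],
  ],
  jaw=[0,0,0,0,0,0],
  newtons=50,
)

```text
time: 11.85
tool_pos: [464.2, 96.1, 5.6]
tcp_rot: [180.0, -0.1, -31.3]
ft_force: [0.0, -0.6, -0.7]
finger_gap: 15.9
```

jog_arm(
  offset=[
    [0,0,-15],
    [0,0,-30],
    [0,0,-40],
    [0,0,-20],
    [0,0,0],
  ],
  delta_rot=[
    [0,0,0],
    [0,0,0],
    [0,0,0],
    [0,0,0],
    [0,0,0],
  ],
  jaw=[0,0,0,0,0],
)

```text
time: 12.35
tool_pos: [461.6, 96.0, 111.9]
tcp_rot: [179.8, 0.1, -31.3]
ft_force: [0.5, -0.0, -0.8]
finger_gap: 15.9
```

```bash
python3 - <<'E'
from h import *
snap('wrist','w8')
E
python3 plan.py 667.3 -141 110 1.2 0 35
```

```text
now [461.1  96.  110.6] [179.8   0.2 -31.3] t 12.4 n 9
{"offset": [[33.0, 11.0, 0.0], [33.0, 13.0, 0.0], [32.0, 15.0, 0.0], [31.0, 16.0, 0.0], [29.0, 18.0, 0.0], [28.0, 20.0, 0.0], [27.0, 22.0, 0.0], [26.0, 24.0, 0.0], [24.0, 26.0, 0.0]], "delta_rot": [[0.0, 0.0, -3.6], [0.0, 0.0, -3.6], [0.0, 0.0, -3.6], [0.0, 0.0, -3.6], [0.0, 0.1, -3.6], [0.0, 0.0, -3.6], [0.1, 0.1, -3.6], [0.0, 0.0, -3.6], [0.1, 0.1, -3.7]], "jaw": [0.0, 0.0, 0.0, 0.0, 0.0, 0.0, 0.0, 0.0, 0.0]} -> [ 667.5 -141.5  110.3]
```

View pics/w8.png

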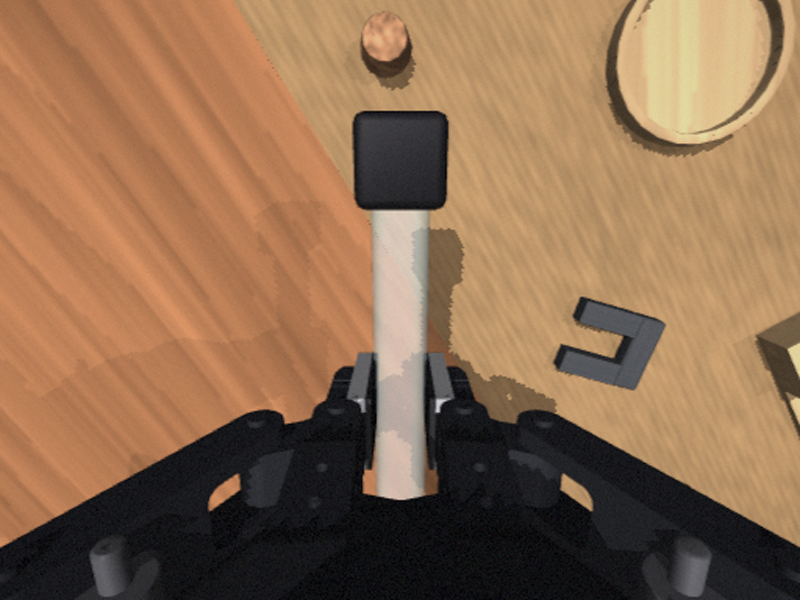

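The rod is held straight along the picture's vertical, and its far ferrule is at (400,160).

jog_arm(
  offset=[
    [16,5,0],
    [33,11,-1],
    [33,13,-1],
    [32,15,-2],
    [31,16,-2],
    [29,18,-2],
    [28,20,-2],
    [20,17,-1],
    [10,9,0],
    [0,0,0],
    [0,0,0],
  ],
  delta_rot=[
    [0,0,-3.6],
    [0,0,-3.6],
    [0,0,-3.6],
    [0,0,-3.6],
    [0,0,-3.6],
    [0,0,-3.6],
    [0,0,-3.6],
    [0,0,-3.6],
    [0,0,-2],
    [0,0,0],
    [0,0,0],
  ],
  jaw=[0,0,0,0,0,0,0,0,0,0,0],
)

```text
time: 13.5
tool_pos: [642.7, -97.9, 91.5]
tcp_rot: [-179.8, 2.0, 0.8]
ft_force: [0.2, -0.3, -0.4]
finger_gap: 16.1
```

```bash
python3 - <<'E'
from h import *
snap('wrist','w9')
E
python3 plan.py 667.3 -141 80 1.2 0 20
```

```text
now [642.3 -97.7  91.3] [-179.8    2.     0.8] t 13.55 n 3
{"offset": [[8.0, 15.0, 3.0], [8.0, 14.0, 4.0], [9.0, 15.0, 4.0]], "delta_rot": [[-0.1, 0.7, -0.1], [-0.1, 0.7, -0.1], [-0.0, 0.6, -0.2]], "jaw": [0.0, 0.0, 0.0]} -> [ 667.8 -141.2   79.7]
```

View pics/w9.png

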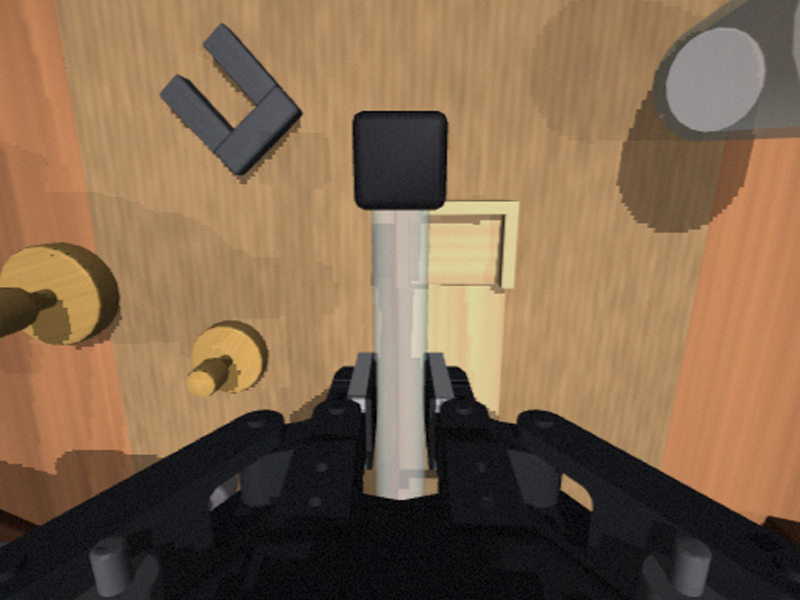

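jog_arm(
  offset=[
    [8,15,0],
    [8,14,2],
    [9,15,2],
    [0,0,0],
    [0,0,0],
  ],
  delta_rot=[
    [-0.1,0.7,-0.1],
    [-0.1,0.7,-0.1],
    [0,0.6,-0.2],
    [0,0,0],
    [0,0,0],
  ],
  jaw=[0,0,0,0,0],
)

```text
time: 14.05
tool_pos: [668.9, -143.8, 85.5]
tcp_rot: [180.0, -0.1, 1.3]
ft_force: [-0.2, 0.6, -1.4]
finger_gap: 16.0
```

```bash
python3 - <<'E'
from h import *
snap('wrist','w10')
E
python3 plan.py 667.3 -141 50 1.2 0 20
```

```text
now [ 668.8 -143.9   85.6] [ 1.8e+02 -1.0e-01  1.3e+00] t 14.1 n 2
{"offset": [[-0.8, -1.5, 17.8], [-0.7, -1.5, 17.8]], "delta_rot": [[0.0, -0.1, 0.0], [0.0, -0.0, 0.1]], "jaw": [0.0, 0.0]} -> [ 667.3 -141.    50. ]
```

View pics/w10.png

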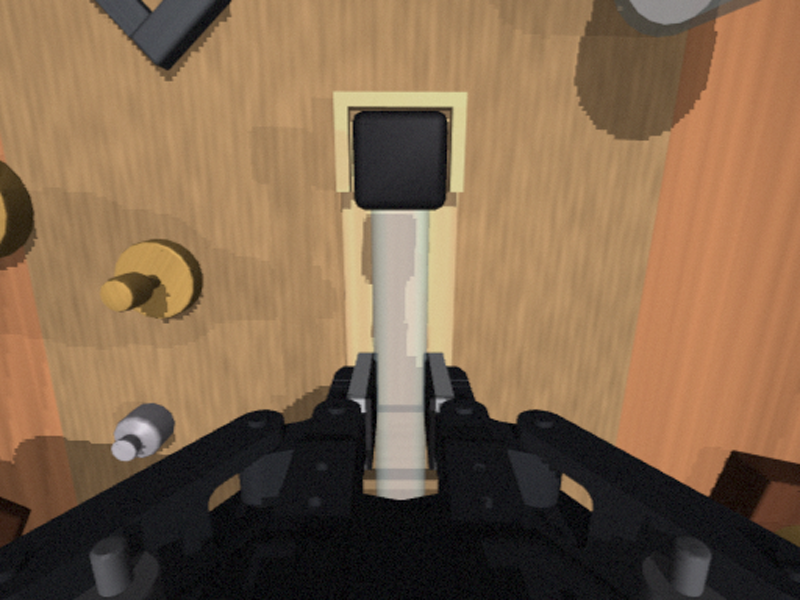

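```bash
python3 - <<'E'
from h import *
print('cradle end',onplane('w10',np.array([(335,93),(467,93)])*.64,24),'mid side',onplane('w10',np.array([(333,190),(465,190)])*.64,24))
print('ferr end',onplane('w10',np.array([(356,111),(446,111)])*.64,106))
p,W=cloud('w10')
print(W[int(150*.64),256],W[int(113*.64),256])
E
```

```text
cradle end [[637.18958746 -38.86944017]
 [694.07494282 -37.57700631]] mid side [[635.57570976 -79.37531307]
 [695.73398932 -78.03494057]]
ferr end [[653.97879583 -57.97342868]
 [677.36243229 -57.44397357]]
[665.62431508 -67.23421431 105.14138417] [665.41616132 -58.01505169 105.59060074]
```

Seen by the wrist camera, the rod matches the cradle across its width and needs about 3.5 mm along tool −y. I'll lower it.

jog_arm(
  offset=[
    [0,-2,17],
    [0,-2,17],
    [0,0,15],
    [0,0,0],
    [0,0,0],
  ],
  delta_rot=[
    [0,0,0],
    [0,0,0],
    [0,0,0],
    [0,0,0],
    [0,0,0],
  ],
  jaw=[0,0,0,0,0],
)

```text
time: 14.6
tool_pos: [667.3, -137.6, 30.3]
tcp_rot: [-180.0, 0.1, 1.3]
ft_force: [0.6, -0.1, -0.0]
finger_gap: 15.9
```

```bash
python3 - <<'E'
from h import *
snap('wrist','w11')
E
python3 plan.py 668.5 -140.5 20 1.2 0 20
```

```text
now [ 666.9 -137.5   30. ] [-1.799e+02  1.000e-01  1.300e+00] t 14.65 n 1
{"offset": [[1.5, 3.1, 10.0]], "delta_rot": [[-0.1, 0.1, 0.1]], "jaw": [0.0]} -> [ 668.5 -140.5   20. ]
```

View pics/w11.png

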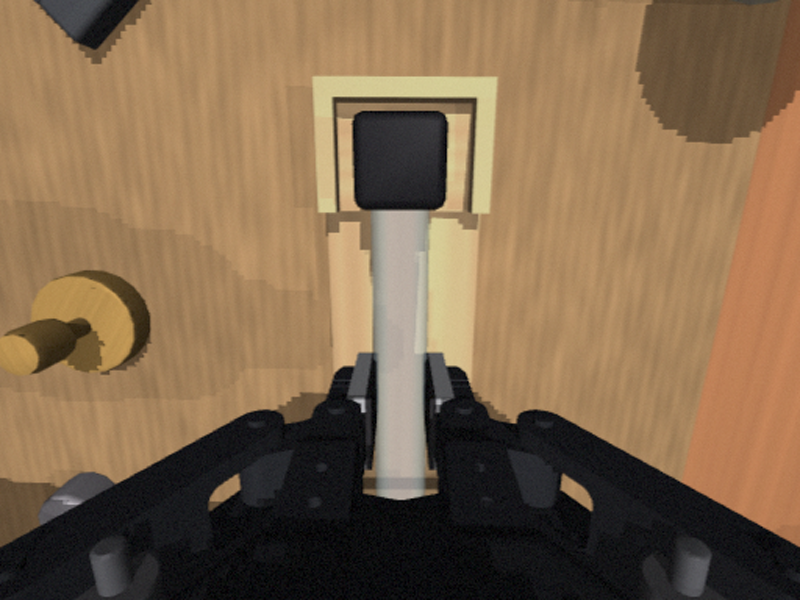

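jog_arm(
  offset=[
    [1,3,6],
    [0,0,4],
    [0,0,0],
    [0,0,0],
  ],
  delta_rot=[
    [0,0,0],
    [0,0,0],
    [0,0,0],
    [0,0,0],
  ],
  jaw=[0,0,0,0],
)

```text
time: 15.05
tool_pos: [669.3, -141.1, 20.9]
tcp_rot: [-180.0, -0.0, 1.3]
ft_force: [0.7, -0.5, -0.8]
finger_gap: 16.1
```

```bash
python3 - <<'E'
from h import *
snap('wrist','w12')
p,W=cloud('w12')
print('ferr top',np.median(W[85:125,240:275,2]),'wall',np.median(W[54:58,230:280,2]))
E
```

```text
ferr top nan wall nan
```

View pics/w12.png

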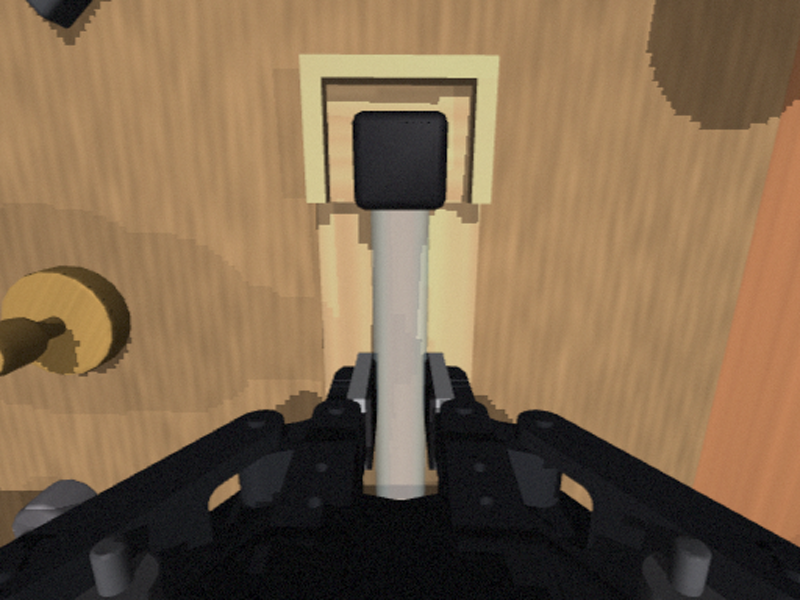

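```bash
python3 - <<'E'
from h import *
p,W=cloud('w12')
print('ferr top',np.nanmedian(W[85:125,240:275,2]),'wall',np.nanmedian(W[37:46,230:280,2]),'shelf',np.nanmedian(W[60:120,400:430,2]))
print('end wall inner',onplane('w12',np.array([(400,78)])*.64,24),'ferr end',onplane('w12',np.array([(400,111)])*.64,41))
E
```

```text
ferr top 40.577325146116806 wall 23.28253228558809 shelf 0.08493285683800877
end wall inner [[665.52823816 -43.45631802]] ferr end [[665.77621189 -54.91655135]]
```

The ferrule top is at 40.6 mm (40 expected on the pocket floor) and the end gap is 11.5 mm (about 10 expected). Releasing.

jog_arm(
  offset=[
    [0,0,0.5],
    [0,0,0],
    [0,0,0],
    [0,0,0],
    [0,0,-30],
    [0,0,-40],
    [0,0,-30],
    [0,0,0],
  ],
  delta_rot=[
    [0,0,0],
    [0,0,0],
    [0,0,0],
    [0,0,0],
    [0,0,0],
    [0,0,0],
    [0,0,0],
    [0,0,0],
  ],
  jaw=[50,50,50,50,50,50,50,50],
)

```text
time: 15.9
tool_pos: [668.7, -141.0, 123.6]
tcp_rot: [-180.0, 0.0, 1.3]
ft_force: [1.5, -0.3, 0.4]
finger_gap: 42.4
```

```bash
python3 - <<'E'
from h import *
snap('wrist','w13')
E
python3 plan.py 451 -91 120 70 60 30
```

```text
now [ 667.8 -140.7  121.4] [-179.9    0.2    1.3] t 15.95 n 9
{"offset": [[-24.0, -6.0, 0.0], [-23.0, -9.0, 0.0], [-21.0, -12.0, 0.0], [-20.0, -15.0, 0.0], [-18.0, -17.0, 0.0], [-15.0, -20.0, 1.0], [-12.0, -21.0, 0.0], [-9.0, -23.0, 0.0], [-6.0, -24.0, 1.0]], "delta_rot": [[-0.0, 0.0, -7.6], [-0.0, 0.0, -7.6], [-0.0, 0.0, -7.6], [-0.0, 0.0, -7.6], [-0.0, 0.0, -7.7], [-0.0, 0.0, -7.6], [-0.1, 0.0, -7.7], [-0.0, 0.0, -7.6], [-0.1, 0.0, -7.7]], "jaw": [60.0, 60.0, 60.0, 60.0, 60.0, 60.0, 60.0, 60.0, 60.0]} -> [451.5 -90.8 120. ]
```

View pics/w13.png

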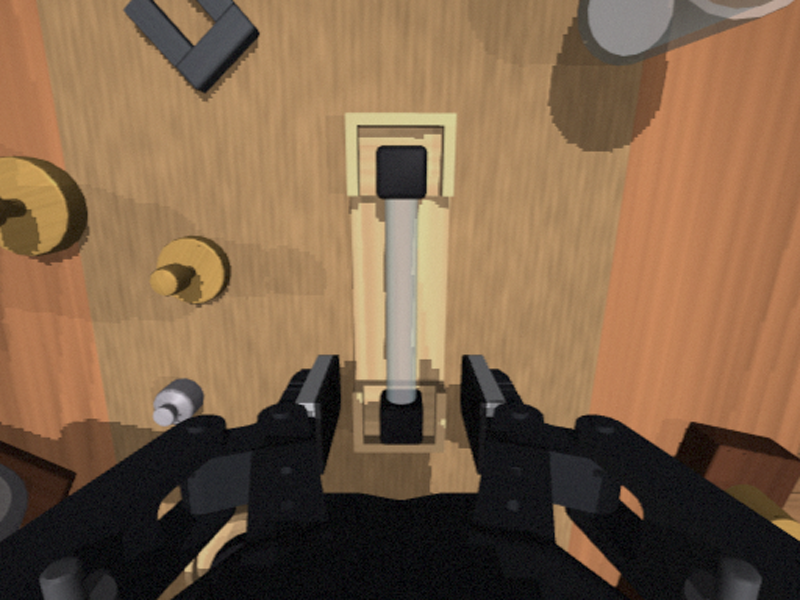

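The rod lies in both pockets, with ferrules at (400,172) and (401,418). Now the middle cap.

jog_arm(
  offset=[
    [-24,-6,0],
    [-23,-9,0],
    [-21,-12,0],
    [-20,-15,0],
    [-18,-17,0],
    [-15,-20,0],
    [-10,-17,0],
    [-5,-12,0],
    [0,0,0],
    [0,0,0],
  ],
  delta_rot=[
    [0,0,-7.6],
    [0,0,-7.6],
    [0,0,-7.6],
    [0,0,-7.6],
    [0,0,-7.7],
    [0,0,-7.6],
    [0,0,-7.7],
    [0,0,-7.6],
    [0,0,-5],
    [0,0,0],
  ],
  jaw=[60,60,60,60,60,60,60,60,60,60],
)

```text
time: 16.95
tool_pos: [475.8, -99.3, 108.2]
tcp_rot: [-178.8, 0.0, 70.0]
ft_force: [-1.3, -0.1, -0.5]
finger_gap: 51.0
```

```bash
python3 - <<'E'
from h import *
snap('wrist','w14')
p,W=cloud('w14')
m=(W[...,2]>35)&(W[...,2]<66)&(np.hypot(W[...,0]-451,W[...,1]+91)<30);q=W[m]
print(len(q),cv2.minEnclosingCircle(q[:,:2].astype(np.float32)) if len(q) else 0,q[:,2].max())
E
python3 plan.py 450.5 -90 90 70 60 30
```

```text
744 ((450.1483459472656, -90.69529724121094), 10.9022798538208) 61.153277681419354
now [475.7 -99.2 108. ] [-178.8    0.    69.9] t 17.0 n 2
{"offset": [[-0.0, -13.2, 9.3], [0.0, -13.3, 9.1]], "delta_rot": [[-0.6, 0.0, -0.1], [-0.6, 0.0, -0.0]], "jaw": [60.0, 60.0]} -> [450.5 -90.   90. ]
```

View pics/w14.png

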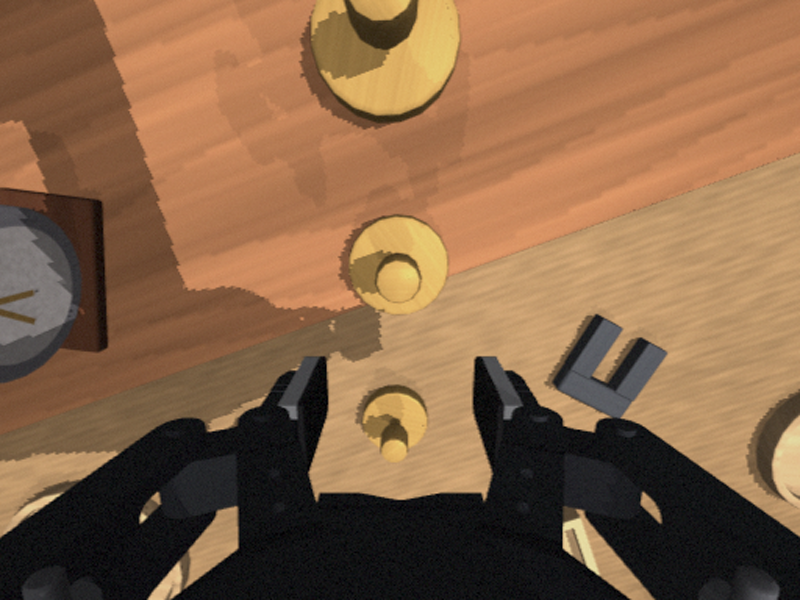

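The middle cap (398,262) measures 21.8 mm across the knob with its top at 61 mm, so it's the right one. The larger is at (385,50) and the smaller at (394,420).

jog_arm(
  offset=[
    [-0.5,-13,9],
    [-0.5,-13,9],
    [0,0,14],
    [0,0,0],
    [0,0,0],
  ],
  delta_rot=[
    [-0.6,0,0],
    [-0.6,0,0],
    [0,0,0],
    [0,0,0],
    [0,0,0],
  ],
  jaw=[60,60,60,60,60],
)

```text
time: 17.5
tool_pos: [449.9, -90.8, 73.8]
tcp_rot: [-179.9, 0.0, 69.1]
ft_force: [0.4, -0.6, 0.6]
finger_gap: 51.1
```

```bash
python3 plan.py 450.3 -91 28 70 60 30
```

```text
now [449.9 -90.8  73.8] [-179.9    0.    69.1] t 17.5 n 2
{"offset": [[-0.0, 0.3, 22.9], [-0.0, 0.2, 22.9]], "delta_rot": [[-0.1, 0.0, -0.5], [-0.0, 0.0, -0.4]], "jaw": [60.0, 60.0]} -> [450.3 -91.   28. ]
```

jog_arm(
  offset=[
    [0,0,18],
    [0,0,15],
    [0,0,5],
    [0,0,0],
    [0,0,0],
  ],
  delta_rot=[
    [0,0,0],
    [0,0,0],
    [0,0,0],
    [0,0,0],
    [0,0,0],
  ],
  jaw=[60,60,60,60,60],
)

```text
time: 18.0
tool_pos: [453.4, -91.9, 38.2]
tcp_rot: [179.9, 0.0, 68.8]
ft_force: [0.3, 1.0, 0.1]
finger_gap: 51.3
```

```bash
python3 plan.py 450.3 -91 28 70 60 30
```

```text
now [453.4 -91.9  38.2] [179.9   0.   68.8] t 18.0 n 1
{"offset": [[-0.3, -3.2, 10.2]], "delta_rot": [[0.1, 0.0, -1.2]], "jaw": [60.0]} -> [450.3 -91.   28. ]
```

jog_arm(
  offset=[
    [0,-3.5,11],
    [0,0,0],
    [0,0,0],
  ],
  delta_rot=[
    [0,0,0],
    [0,0,0],
    [0,0,0],
  ],
  jaw=[60,60,60],
)

```text
time: 18.3
tool_pos: [451.3, -91.0, 28.1]
tcp_rot: [179.7, 0.0, 68.8]
ft_force: [-0.4, 0.1, 0.6]
finger_gap: 51.4
```

jog_arm(
  offset=[
    [0,-0.8,0],
    [0,0,0],
    [0,0,0],
    [0,0,0],
    [0,0,0],
    [0,0,-15],
    [0,0,-30],
    [0,0,-40],
    [0,0,-20],
    [0,0,0],
  ],
  delta_rot=[
    [0.3,0,0],
    [0,0,0],
    [0,0,0],
    [0,0,0],
    [0,0,0],
    [0,0,0],
    [0,0,0],
    [0,0,0],
    [0,0,0],
    [0,0,0],
  ],
  jaw=[0,0,0,0,0,0,0,0,0,0],
  newtons=60,
)

```text
time: 19.3
tool_pos: [448.4, -89.9, 134.6]
tcp_rot: [-179.6, 0.0, 68.8]
ft_force: [0.5, 0.1, -1.7]
finger_gap: 20.2
```

```bash
python3 - <<'E'
from h import *
snap('wrist','w15')
E
python3 plan.py 656 125.5 110 62 0 35
```

```text
now [447.8 -89.7 133.2] [-179.5    0.    68.8] t 19.35 n 9
{"offset": [[31.0, 13.0, 2.0], [31.0, 12.0, 3.0], [31.0, 12.0, 2.0], [31.0, 12.0, 3.0], [31.0, 11.0, 2.0], [31.0, 11.0, 3.0], [32.0, 11.0, 2.0], [32.0, 10.0, 3.0], [32.0, 9.0, 3.0]], "delta_rot": [[-0.1, 0.0, 0.8], [-0.0, 0.0, 0.7], [-0.1, 0.0, 0.8], [-0.0, 0.0, 0.7], [-0.1, 0.0, 0.8], [-0.0, 0.0, 0.7], [-0.1, 0.0, 0.8], [-0.0, 0.0, 0.7], [-0.1, 0.1, 0.8]], "jaw": [0.0, 0.0, 0.0, 0.0, 0.0, 0.0, 0.0, 0.0, 0.0]} -> [655.8 126.  109.5]
```

View pics/w15.png

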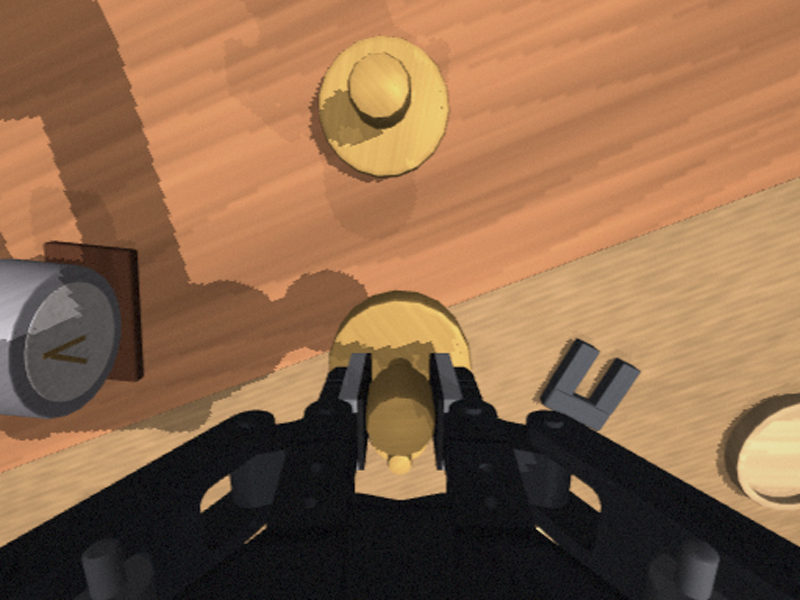

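```bash
python3 - <<'E'
from h import *
p,W=cloud('w15')
hsv=cv2.cvtColor(p,cv2.COLOR_RGB2HSV)
reg=W[195:222,228:285].reshape(-1,3)
z=np.median(reg[:,2][np.isfinite(reg[:,2])]);q=reg[np.abs(reg[:,2]-z)<5]
A=np.c_[q[:,:2]-q[:,:2].mean(0),np.ones(len(q))];c,_,_,_=np.linalg.lstsq(A,q[:,2],rcond=None)
print(z,len(q),'slopes deg',np.degrees(np.arctan(c[:2])),monitor.sense()['tool_pos'])
E
```

```text
122.03909194484672 1506 slopes deg [ 1.32130065 -0.92970642] [447.81700036 -89.73554163 133.20196525]
```

The cap hangs level (slopes of about 1°), with its underside about 29 mm below the TCP.

jog_arm(
  offset=[
    [16,6,0],
    [31,12,0],
    [31,12,0],
    [31,12,0],
    [31,11,0],
    [31,11,0],
    [32,11,0],
    [25,8,0],
    [10,3,0],
    [0,0,0],
    [0,0,0],
  ],
  delta_rot=[
    [0,0,0.8],
    [0,0,0.7],
    [0,0,0.8],
    [0,0,0.7],
    [0,0,0.8],
    [0,0,0.7],
    [0,0,0.8],
    [0,0,0.7],
    [0,0,0],
    [0,0,0],
    [0,0,0],
  ],
  jaw=[0,0,0,0,0,0,0,0,0,0,0],
)

```text
time: 20.45
tool_pos: [617.9, 98.2, 104.6]
tcp_rot: [-178.0, 0.9, 62.4]
ft_force: [-0.3, -0.1, -1.2]
finger_gap: 20.1
```

```bash
python3 - <<'E'
from h import *
snap('wrist','w16')
E
python3 plan.py 656 126 80 62 0 20
```

```text
now [617.7  98.  104.7] [-178.     0.9   62.4] t 20.5 n 3
{"offset": [[14.0, 7.0, 8.0], [14.0, 7.0, 8.0], [15.0, 7.0, 8.0]], "delta_rot": [[-0.7, 0.3, 0.1], [-0.6, 0.3, 0.1], [-0.7, 0.3, 0.2]], "jaw": [0.0, 0.0, 0.0]} -> [655.6 126.3  79.7]
```

View pics/w16.png

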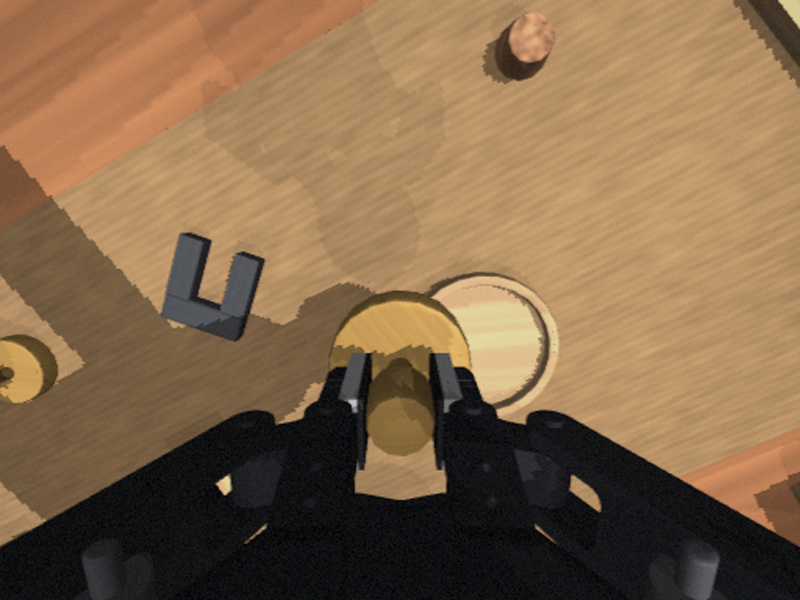

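jog_arm(
  offset=[
    [14,7,4],
    [14,7,5],
    [15,7,6],
    [0,0,0],
    [0,0,0],
  ],
  delta_rot=[
    [-0.7,0.3,0],
    [-0.6,0.3,0],
    [-0.7,0.3,0],
    [0,0,0],
    [0,0,0],
  ],
  jaw=[0,0,0,0,0],
)

```text
time: 21.0
tool_pos: [658.1, 125.6, 87.8]
tcp_rot: [179.7, -0.1, 62.2]
ft_force: [-0.2, 0.1, -1.0]
finger_gap: 20.6
```

```bash
python3 plan.py 656 126 60 62 0 20
```

```text
now [658.1 125.6  87.8] [ 1.797e+02 -1.000e-01  6.220e+01] t 21.0 n 2
{"offset": [[-0.3, -1.1, 13.9], [-0.4, -1.0, 13.9]], "delta_rot": [[0.1, -0.0, 0.1], [0.1, -0.1, 0.1]], "jaw": [0.0, 0.0]} -> [656. 126.  60.]
```

jog_arm(
  offset=[
    [0,-1,14],
    [0,-1,14],
    [0,0,12],
    [0,0,0],
    [0,0,0],
  ],
  delta_rot=[
    [0.1,0,0],
    [0.1,0,0],
    [0,0,0],
    [0,0,0],
    [0,0,0],
  ],
  jaw=[0,0,0,0,0],
)

```text
time: 21.5
tool_pos: [654.8, 125.4, 43.2]
tcp_rot: [-179.9, 0.0, 62.1]
ft_force: [-0.2, 0.5, -0.9]
finger_gap: 20.5
```

```bash
python3 - <<'E'
from h import *
snap('wrist','w17')
E
python3 plan.py 656 126 36 62 0 20
```

```text
now [654.5 125.3  43. ] [-179.9    0.    62.1] t 21.55 n 1
{"offset": [[1.3, 1.0, 7.0]], "delta_rot": [[-0.1, 0.0, 0.1]], "jaw": [0.0]} -> [656. 126.  36.]
```

View pics/w17.png

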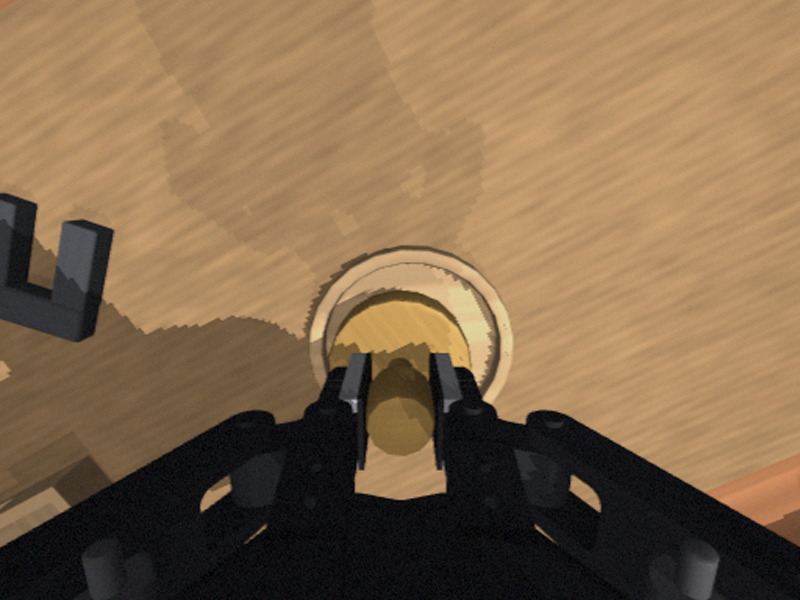

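```bash
python3 - <<'E'
from h import *
out=np.array([(410,247),(309,335),(512,335),(335,275),(485,277),(318,300),(503,302)])*.64
print('nest',circ(onplane('w17',out,14),44))
cap=np.array([(400,301),(332,350),(469,350),(350,321),(450,321)])*.64   # top face edge (z = tcp-29+18)
print('cap',circ(onplane('w17',cap,32),28))
E
```

```text
nest (array([656.1, 129.5]), np.float64(0.41))
cap (array([655.9, 125.2]), np.float64(0.33))
```

jog_arm(
  offset=[
    [3.3,-1,4],
    [0,0,4],
    [0,0,0],
    [0,0,0],
  ],
  delta_rot=[
    [0,0,0],
    [0,0,0],
    [0,0,0],
    [0,0,0],
  ],
  jaw=[0,0,0,0],
)

```text
time: 21.95
tool_pos: [656.4, 129.2, 35.9]
tcp_rot: [180.0, -0.0, 62.1]
ft_force: [0.8, -0.2, -1.0]
finger_gap: 20.5
```

```bash
python3 - <<'E'
from h import *
snap('wrist','w18')
p,W=cloud('w18')
reg=W[195:222,228:285].reshape(-1,3)
print('cap top',np.nanmedian(reg[:,2]),monitor.sense()['ft_force'],monitor.sense()['tool_pos'])
E
```

```text
cap top 24.528706491440033 [-0.59431511 -0.43021494 -1.5605168 ] [656.32678046 129.1754753   35.87304547]
```

View pics/w18.png

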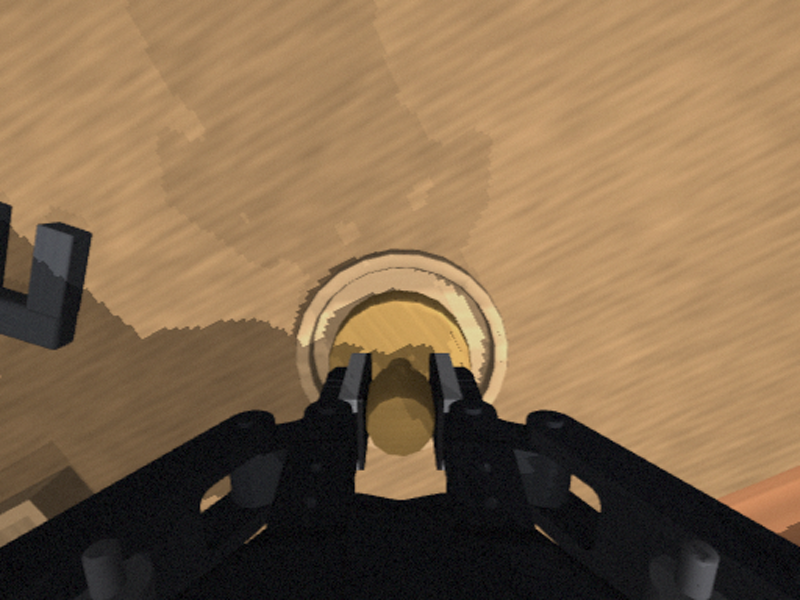

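The cap top is at 24.5 mm (24 expected on the floor), and the cap is centred in the dish (rim x 297–507, cap at 400). Releasing.

jog_arm(
  offset=[
    [0,0,0.5],
    [0,0,0],
    [0,0,0],
    [0,0,0],
    [0,0,-30],
    [0,0,-40],
    [0,0,-40],
    [0,0,-10],
    [0,0,0],
  ],
  delta_rot=[
    [0,0,0],
    [0,0,0],
    [0,0,0],
    [0,0,0],
    [0,0,0],
    [0,0,0],
    [0,0,0],
    [0,0,0],
    [0,0,0],
  ],
  jaw=[50,50,50,50,50,50,50,50,50],
)

```text
time: 22.9
tool_pos: [655.8, 128.9, 159.5]
tcp_rot: [-180.0, -0.0, 62.1]
ft_force: [-0.1, -0.1, -0.4]
finger_gap: 42.6
```

```bash
python3 - <<'E'
from h import *
snap('top','top1')
p,W=cloud('top1')
q=W[(W[...,2]>60)&(W[...,2]<98)&(np.hypot(W[...,0]-388,W[...,1]+282)<60)]
print(cv2.minAreaRect(q[:,:2].astype(np.float32)))
E
python3 plan.py 388 -280.5 190 62.3 95 40
```

```text
((387.99774169921875, -281.0406188964844), (41.61423873901367, 82.00330352783203), 61.66329574584961)
now [655.9 128.9 159.1] [-180.    -0.    62.1] t 22.95 n 13
{"offset": [[-37.0, -3.0, -2.0], [-38.0, -4.0, -2.0], [-37.0, -3.0, -2.0], [-38.0, -4.0, -3.0], [-37.0, -3.0, -2.0], [-38.0, -4.0, -3.0], [-37.0, -3.0, -2.0], [-38.0, -4.0, -3.0], [-37.0, -3.0, -2.0], [-38.0, -4.0, -3.0], [-37.0, -3.0, -2.0], [-38.0, -4.0, -3.0], [-37.0, -4.0, -2.0]], "delta_rot": [[-0.0, -0.0, -0.0], [-0.0, -0.0, -0.0], [-0.0, -0.0, -0.0], [-0.0, -0.0, -0.0], [-0.0, -0.0, -0.0], [-0.0, -0.0, -0.0], [-0.0, -0.0, -0.0], [-0.0, -0.0, -0.0], [-0.0, -0.0, -0.0], [-0.0, -0.0, -0.0], [-0.0, -0.0, -0.1], [-0.0, -0.0, -0.0], [-0.0, -0.0, -0.1]], "jaw": [95.0, 95.0, 95.0, 95.0, 95.0, 95.0, 95.0, 95.0, 95.0, 95.0, 95.0, 95.0, 95.0]} -> [ 387.6 -280.1  190. ]
```

View pics/top1.png

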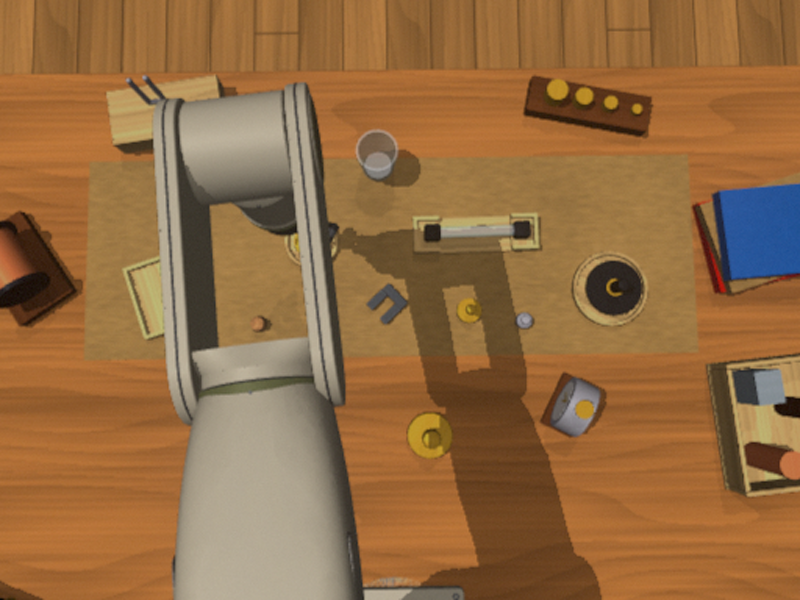

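The disc is in the round dish (613,287) and the rod in the cradle (477,231); nothing else has moved. Next is the electroscope at (574,405), where the jaw yaw of 62 already fits.

jog_arm(
  offset=[
    [-20,-2,-4],
    [-37,-3,-4],
    [-38,-4,-4],
    [-37,-3,-4],
    [-38,-4,-3],
    [-37,-3,-2],
    [-38,-4,-3],
    [-37,-3,-2],
    [-38,-4,-3],
    [-37,-3,-2],
    [-38,-4,-3],
    [-37,-3,-2],
    [-20,-2,0],
    [-8,0,0],
    [0,0,0],
  ],
  delta_rot=[
    [0,0,0],
    [0,0,0],
    [0,0,0],
    [0,0,0],
    [0,0,0],
    [0,0,0],
    [0,0,0],
    [0,0,0],
    [0,0,0],
    [0,0,0],
    [0,0,0],
    [0,0,0],
    [0,0,0],
    [0,0,0],
    [0,0,0],
  ],
  jaw=[95,95,95,95,95,95,95,95,95,95,95,95,95,95,95],
)

```text
time: 24.45
tool_pos: [380.9, -266.7, 168.0]
tcp_rot: [-177.8, 0.3, 62.2]
ft_force: [0.0, -0.5, 0.4]
finger_gap: 81.1
```

```bash
python3 - <<'E'
from h import *
snap('wrist','w19')
E
python3 plan.py 388 -280.5 170 62 95 30
```

```text
now [ 381.1 -266.1  167.8] [-177.8    0.3   62.3] t 24.5 n 1
{"offset": [[-9.6, 12.7, -2.6]], "delta_rot": [[-2.2, 0.3, 0.3]], "jaw": [95.0]} -> [ 388.  -280.5  170. ]
```

View pics/w19.png

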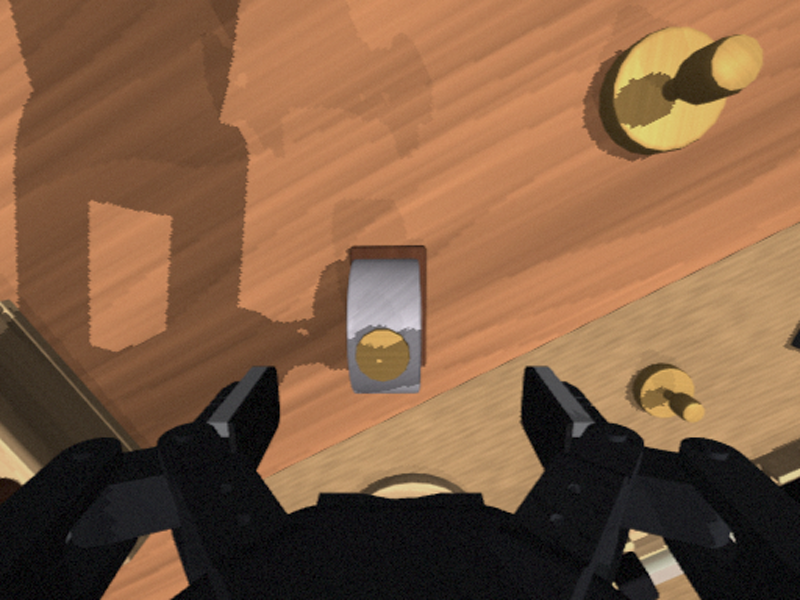

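The scope's drum (385,320) has its flat faces squarely toward the two pads.

jog_arm(
  offset=[
    [-5,6,0],
    [-5,6,0],
    [0,0,0],
    [0,0,0],
  ],
  delta_rot=[
    [-1.1,0.2,0.2],
    [-1.1,0.1,0.1],
    [0,0,0],
    [0,0,0],
  ],
  jaw=[95,95,95,95],
)

```text
time: 24.9
tool_pos: [389.5, -278.8, 166.3]
tcp_rot: [179.9, -0.1, 62.2]
ft_force: [-0.8, -0.1, 0.3]
finger_gap: 81.1
```

```bash
python3 - <<'E'
from h import *
snap('wrist','w20')
p,W=cloud('w20')
q=W[(W[...,2]>102)&(W[...,2]<115)&(np.hypot(W[...,0]-388,W[...,1]+282)<40)]
print('electrode',len(q),cv2.minEnclosingCircle(q[:,:2].astype(np.float32)),np.median(q[:,2]))
q=W[(W[...,2]>55)&(W[...,2]<98)&(np.hypot(W[...,0]-388,W[...,1]+282)<60)]
q=q[::3];print(cv2.minAreaRect(q[:,:2].astype(np.float32)))
E
python3 plan.py 388 -280.5 120 62 95 30
```

```text
electrode 970 ((387.5534973144531, -280.6054992675781), 14.116006851196289) 107.2933185334481
((384.9933166503906, -279.47784423828125), (39.769508361816406, 77.15330505371094), 62.651153564453125)
now [ 389.5 -278.8  166.4] [ 1.799e+02 -1.000e-01  6.220e+01] t 24.95 n 2
{"offset": [[-1.1, -0.3, 23.2], [-1.2, -0.2, 23.1]], "delta_rot": [[0.1, -0.0, 0.1], [0.0, -0.1, 0.1]], "jaw": [95.0, 95.0]} -> [ 388.  -280.5  120. ]
```

View pics/w20.png

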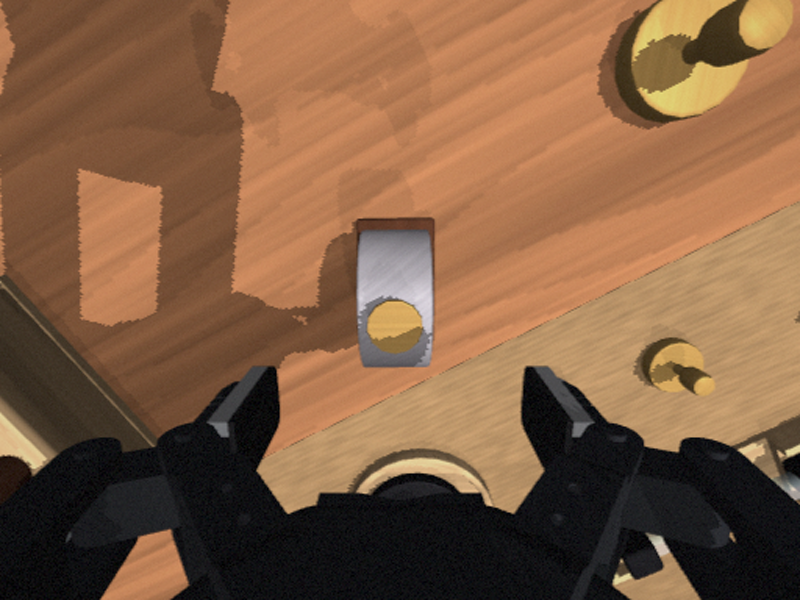

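jog_arm(
  offset=[
    [-1.5,0,23],
    [-1.5,0,23],
    [-1,0,20],
    [0,0,0],
    [0,0,0],
  ],
  delta_rot=[
    [0.1,0,0],
    [0,0,0],
    [0,0,0],
    [0,0,0],
    [0,0,0],
  ],
  jaw=[95,95,95,95,95],
)

```text
time: 25.45
tool_pos: [389.7, -282.2, 100.8]
tcp_rot: [179.8, -0.0, 62.3]
ft_force: [-0.1, -0.4, -0.2]
finger_gap: 80.7
```

```bash
python3 plan.py 387.8 -281 48 62 95 30
```

```text
now [ 389.7 -282.2  100.8] [179.8  -0.   62.3] t 25.45 n 2
{"offset": [[0.0, -1.2, 26.4], [0.1, -1.2, 26.4]], "delta_rot": [[0.1, -0.0, 0.2], [0.1, -0.0, 0.1]], "jaw": [95.0, 95.0]} -> [ 387.8 -281.    48. ]
```

jog_arm(
  offset=[
    [0,-2,20],
    [0,-2,18],
    [0,0,8],
    [0,0,0],
    [0,0,0],
  ],
  delta_rot=[
    [0.1,0,0.2],
    [0.1,0,0],
    [0,0,0],
    [0,0,0],
    [0,0,0],
  ],
  jaw=[95,95,95,95,95],
)

```text
time: 25.95
tool_pos: [390.3, -282.9, 60.6]
tcp_rot: [179.5, 0.1, 62.2]
ft_force: [-0.1, 0.5, 0.4]
finger_gap: 81.4
```

```bash
python3 plan.py 387.8 -281 48 62 95 30
```

```text
now [ 390.3 -282.9   60.6] [1.795e+02 1.000e-01 6.220e+01] t 25.95 n 1
{"offset": [[0.5, -3.2, 12.5]], "delta_rot": [[0.5, 0.1, 0.2]], "jaw": [95.0]} -> [ 387.8 -281.    48. ]
```

jog_arm(
  offset=[
    [0.5,-3.5,12],
    [0,0,0],
    [0,0,0],
  ],
  delta_rot=[
    [0.5,0.1,0.2],
    [0,0,0],
    [0,0,0],
  ],
  jaw=[95,95,95],
)

```text
time: 26.25
tool_pos: [388.8, -281.9, 50.0]
tcp_rot: [179.8, 0.0, 62.0]
ft_force: [-0.4, -0.2, 0.1]
finger_gap: 81.0
```

```bash
python3 plan.py 387.8 -281 48 62 95 30
python3 - <<'E'
from h import *
snap('wrist','w21')
E
```

```text
now [ 388.8 -281.9   50. ] [179.8   0.   62. ] t 26.25 n 1
{"offset": [[0.4, -1.3, 2.0]], "delta_rot": [[0.2, 0.0, -0.0]], "jaw": [95.0]} -> [ 387.8 -281.    48. ]
```

View pics/w21.png

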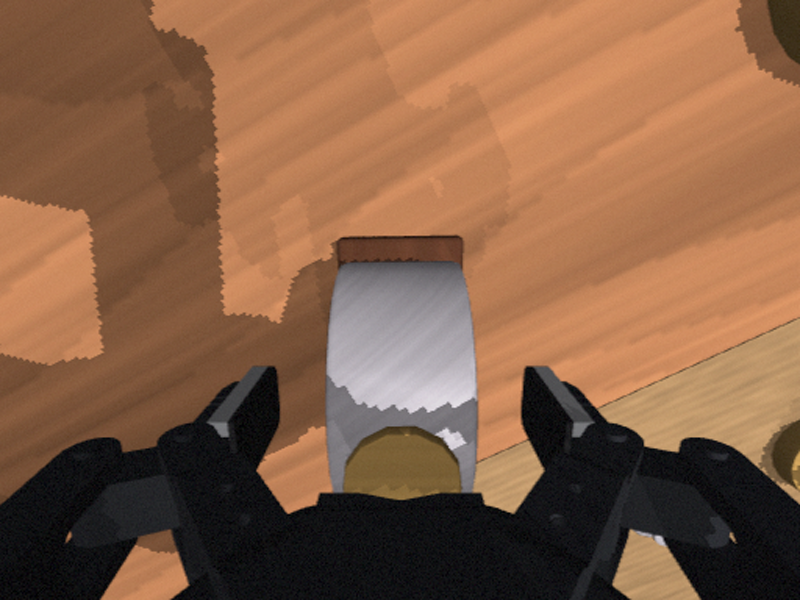

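The scope is centred between the pads (drum 327–477, gripper centre 400). Closing.

jog_arm(
  offset=[
    [0.5,-1,1.5],
    [0,0,0],
    [0,0,0],
    [0,0,0],
    [0,0,0],
    [0,0,0],
  ],
  delta_rot=[
    [0.2,0,0],
    [0,0,0],
    [0,0,0],
    [0,0,0],
    [0,0,0],
    [0,0,0],
  ],
  jaw=[0,0,0,0,0,0],
  newtons=60,
)

```text
time: 26.9
tool_pos: [388.1, -281.1, 48.8]
tcp_rot: [-180.0, 0.0, 62.0]
ft_force: [-0.3, -0.1, 0.1]
finger_gap: 39.3
```

jog_arm(
  offset=[
    [0,0,-8],
    [0,0,-20],
    [0,0,-30],
    [0,0,-30],
    [0,0,-20],
    [0,0,-8],
    [0,0,0],
  ],
  delta_rot=[
    [0,0,0],
    [0,0,0],
    [0,0,0],
    [0,0,0],
    [0,0,0],
    [0,0,0],
    [0,0,0],
  ],
  jaw=[0,0,0,0,0,0,0],
)

```text
time: 27.6
tool_pos: [385.4, -278.5, 167.5]
tcp_rot: [-179.5, -0.1, 62.0]
ft_force: [0.6, -0.6, -3.4]
finger_gap: 39.4
```

```bash
python3 plan.py 571.7 372.5 175 108.8 0 38; python3 - <<'E'
from h import *
snap('wrist','w22')
E
```

```text
now [ 385.4 -278.5  167.5] [-1.795e+02 -1.000e-01  6.200e+01] t 27.6 n 18
{"offset": [[37.0, -8.0, -0.0], [37.0, -6.0, -0.0], [37.0, -5.0, -0.0], [38.0, -3.0, -0.0], [38.0, -1.0, -0.0], [38.0, 1.0, -0.0], [37.0, 2.0, -0.0], [37.0, 4.0, -0.0], [37.0, 6.0, -1.0], [37.0, 7.0, -0.0], [36.0, 9.0, -1.0], [36.0, 11.0, -0.0], [36.0, 12.0, -1.0], [35.0, 14.0, -0.0], [34.0, 16.0, -1.0], [34.0, 17.0, -1.0], [33.0, 19.0, -0.0], [31.0, 20.0, -1.0]], "delta_rot": [[-0.0, -0.0, -2.6], [-0.0, -0.0, -2.6], [-0.0, -0.0, -2.6], [-0.0, -0.0, -2.6], [-0.0, -0.0, -2.6], [-0.0, -0.0, -2.6], [-0.0, -0.0, -2.6], [-0.0, -0.0, -2.6], [-0.0, -0.0, -2.6], [-0.0, -0.0, -2.6], [-0.0, -0.0, -2.6], [-0.0, -0.1, -2.6], [-0.1, -0.0, -2.6], [-0.0, -0.1, -2.6], [-0.1, -0.0, -2.6], [-0.0, -0.1, -2.6], [-0.1, -0.0, -2.6], [-0.0, -0.1, -2.6]], "jaw": [0.0, 0.0, 0.0, 0.0, 0.0, 0.0, 0.0, 0.0, 0.0, 0.0, 0.0, 0.0, 0.0, 0.0, 0.0, 0.0, 0.0, 0.0]} -> [572.3 372.4 175.3]
```

View pics/w22.png

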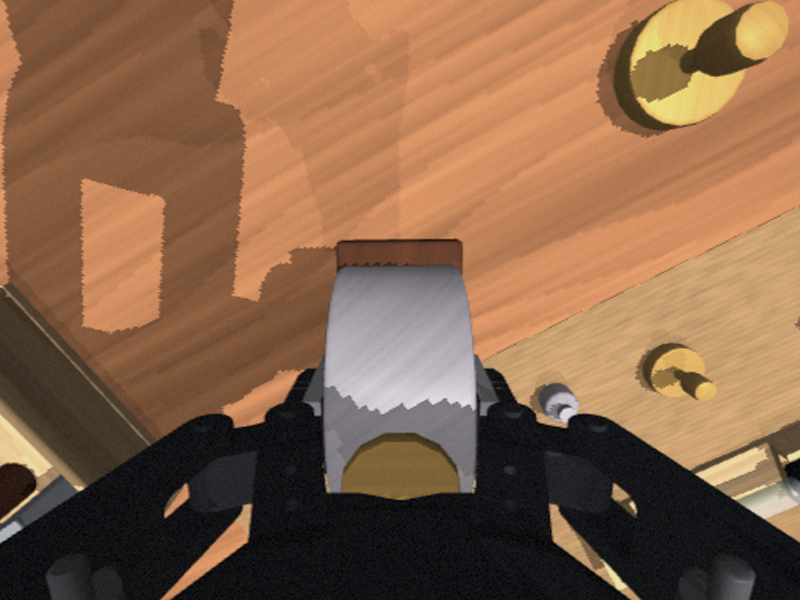

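The scope is held upright, with the foot edge level at (400,250). I'll carry it with gentle ramps.

jog_arm(
  offset=[
    [10,-2,0],
    [20,-4,-1],
    [28,-5,-1],
    [30,-4,-1],
    [30,-3,-1],
    [30,-2,-1],
    [30,0,-1],
    [30,1,-1],
    [30,3,-1],
    [30,4,-1],
    [30,5,-1],
    [30,6,-1],
    [30,7,-1],
    [28,8,-1],
    [20,6,-1],
    [10,4,0],
    [0,0,0],
  ],
  delta_rot=[
    [0,0,-1],
    [0,0,-2],
    [0,0,-2.5],
    [0,0,-2.5],
    [0,0,-2.5],
    [0,0,-2.5],
    [0,0,-2.5],
    [0,0,-2.5],
    [0,0,-2.5],
    [0,0,-2.5],
    [0,0,-2.5],
    [0,0,-2.5],
    [0,0,-2.5],
    [0,0,-2.5],
    [0,0,-2],
    [0,0,-1],
    [0,0,0],
  ],
  jaw=[0,0,0,0,0,0,0,0,0,0,0,0,0,0,0,0,0],
)

```text
time: 29.35
tool_pos: [468.9, 161.5, 156.5]
tcp_rot: [-177.3, -1.5, 100.2]
ft_force: [0.0, 0.2, -3.2]
finger_gap: 39.6
```

```bash
python3 plan.py 571.7 372.5 160 108.8 0 30
```

```text
now [468.9 161.5 156.5] [-177.3   -1.5  100.2] t 29.35 n 8
{"offset": [[24.0, 17.0, -1.0], [23.0, 18.0, -1.0], [23.0, 18.0, -0.0], [23.0, 19.0, -1.0], [22.0, 19.0, -0.0], [22.0, 19.0, -1.0], [22.0, 20.0, -0.0], [21.0, 21.0, -0.0]], "delta_rot": [[-0.3, -0.2, -1.1], [-0.3, -0.2, -1.1], [-0.3, -0.2, -1.1], [-0.3, -0.2, -1.1], [-0.3, -0.2, -1.0], [-0.3, -0.2, -1.1], [-0.4, -0.3, -1.0], [-0.3, -0.2, -1.1]], "jaw": [0.0, 0.0, 0.0, 0.0, 0.0, 0.0, 0.0, 0.0]} -> [572.1 373.  159.6]
```

jog_arm(
  offset=[
    [12,8,-1],
    [23,17,-2],
    [23,18,-2],
    [23,18,-2],
    [23,19,-2],
    [22,19,-2],
    [18,15,-1],
    [8,8,0],
    [0,0,0],
    [0,0,0],
  ],
  delta_rot=[
    [-0.3,-0.2,-1.1],
    [-0.3,-0.2,-1.1],
    [-0.4,-0.2,-1.1],
    [-0.4,-0.2,-1.1],
    [-0.4,-0.2,-1.1],
    [-0.4,-0.2,-1.1],
    [-0.3,-0.2,-1],
    [0,0,-1],
    [0,0,0],
    [0,0,0],
  ],
  jaw=[0,0,0,0,0,0,0,0,0,0],
)

```text
time: 30.35
tool_pos: [554.4, 340.6, 162.2]
tcp_rot: [-179.7, -0.1, 108.6]
ft_force: [0.1, -0.3, -3.1]
finger_gap: 39.3
```

```bash
python3 plan.py 571.7 372.5 150 108.8 0 30;python3 - <<'E'
from h import *
snap('wrist','w23')
E
```

```text
now [554.4 340.6 162.2] [-1.797e+02 -1.000e-01  1.086e+02] t 30.35 n 2
{"offset": [[12.4, 13.3, 6.1], [12.3, 13.3, 6.0]], "delta_rot": [[-0.1, -0.0, -0.1], [-0.2, -0.1, -0.1]], "jaw": [0.0, 0.0]} -> [571.7 372.5 150. ]
```

View pics/w23.png

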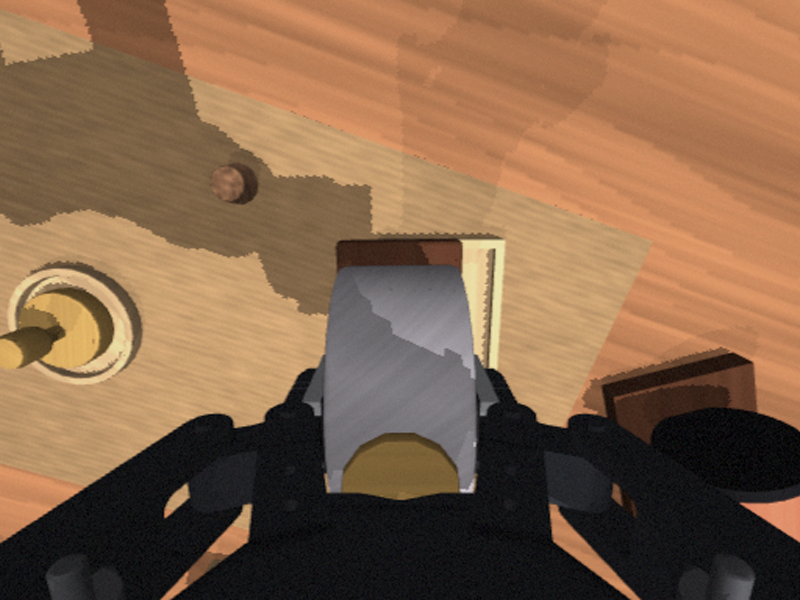

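jog_arm(
  offset=[
    [10,11,4],
    [10,11,6],
    [4,4,8],
    [0,0,10],
    [0,0,0],
    [0,0,0],
  ],
  delta_rot=[
    [-0.1,0,-0.1],
    [-0.2,0,-0.1],
    [0,0,0],
    [0,0,0],
    [0,0,0],
    [0,0,0],
  ],
  jaw=[0,0,0,0,0,0],
)

```text
time: 31.0
tool_pos: [571.1, 366.4, 132.0]
tcp_rot: [-179.9, 0.0, 108.5]
ft_force: [0.2, -0.3, -2.7]
finger_gap: 39.3
```

```bash
python3 plan.py 571.7 372.5 110 108.8 0 30;python3 - <<'E'
from h import *
snap('wrist','w24')
E
```

```text
now [571.1 366.4 132. ] [-179.9    0.   108.5] t 31.0 n 1
{"offset": [[5.6, 2.5, 22.0]], "delta_rot": [[-0.1, 0.0, -0.3]], "jaw": [0.0]} -> [571.7 372.5 110. ]
```

View pics/w24.png

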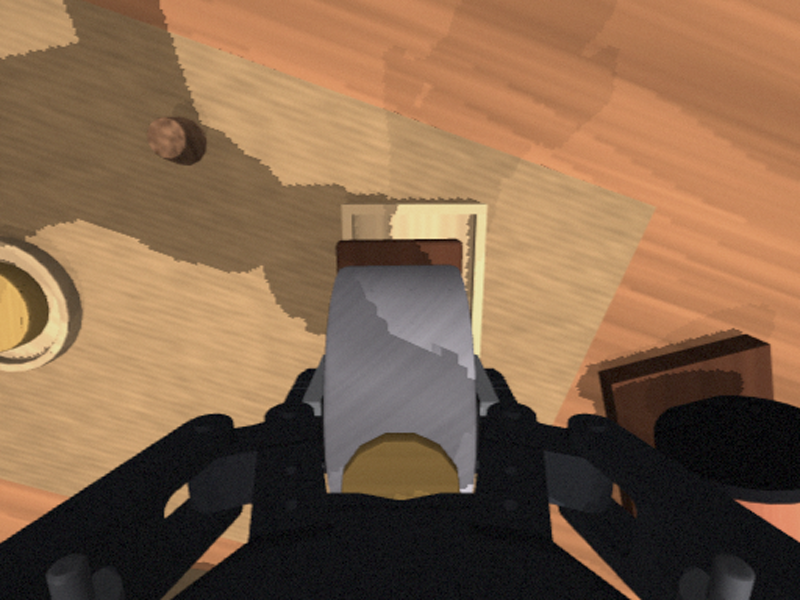

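```bash
cat > t.py <<'E'
from h import *
import sys
tag=sys.argv[1];a=eval(sys.argv[2]);f=eval(sys.argv[3]);zf=float(sys.argv[4])
T=onplane(tag,np.array(a)*.64,14);F=onplane(tag,np.array(f)*.64,zf)
yaw=np.radians(float(sys.argv[5]));tx=np.array([np.cos(yaw),np.sin(yaw)]);ty=np.array([np.sin(yaw),-np.cos(yaw)])
print('tray edge len',np.linalg.norm(T[1]-T[0]),'ang',np.degrees(np.arctan2(*(T[1]-T[0])[::-1])),'foot len',np.linalg.norm(F[1]-F[0]),'ang',np.degrees(np.arctan2(*(F[1]-F[0])[::-1])))
tc=T.mean(0)+ty*61; fc=F.mean(0)+ty*45   # image up = -tool y
d=tc-fc;print('tray c',tc,'foot c',fc,'need tool x,y',d@tx,d@ty)
E
python3 t.py w24 '[(342,205),(488,205)]' '[(337,240),(463,240)]' 93 108.5
```

```text
tray edge len 85.7536328213829 ang 108.4641584180643 foot len 52.590370966094085 ang 108.46882068362267
tray c [572.11731213 377.71609164] foot c [570.04881755 367.77528588] need tool x,y 8.770758291160345 5.1158662970258275
```

jog_arm(
  offset=[
    [4,2,12],
    [3.5,2,15],
    [0,0,15],
    [0,0,8],
    [0,0,0],
    [0,0,0],
  ],
  delta_rot=[
    [0,0,0],
    [0,0,0],
    [0,0,0],
    [0,0,0],
    [0,0,0],
    [0,0,0],
  ],
  jaw=[0,0,0,0,0,0],
)

```text
time: 31.65
tool_pos: [571.5, 374.5, 76.3]
tcp_rot: [-179.7, 0.1, 108.4]
ft_force: [-0.3, 0.3, -3.2]
finger_gap: 39.3
```

```bash
python3 plan.py 573 375 56 108.5 0 30;python3 - <<'E'
from h import *
snap('wrist','w25')
E
```

```text
now [571.5 374.5  76.3] [-1.797e+02  1.000e-01  1.084e+02] t 31.65 n 1
{"offset": [[-0.0, 1.7, 20.3]], "delta_rot": [[-0.3, 0.1, -0.1]], "jaw": [0.0]} -> [573. 375.  56.]
```

View pics/w25.png

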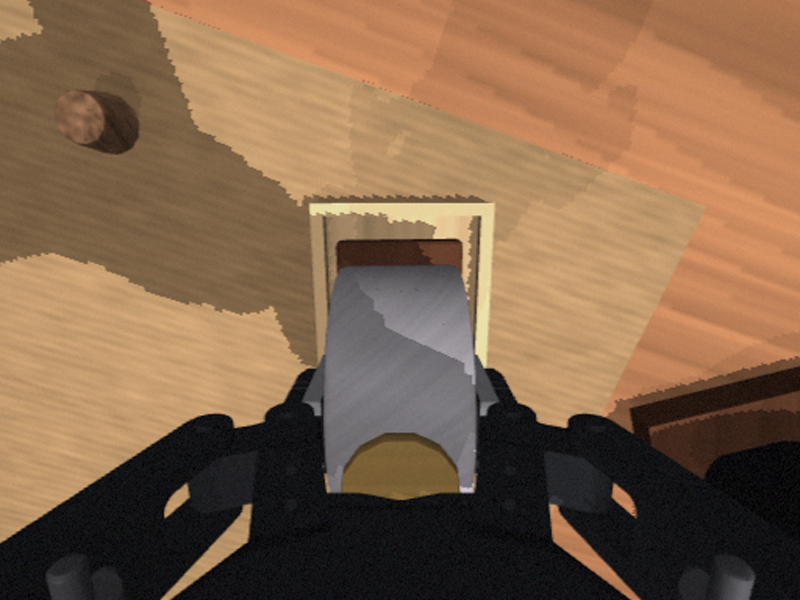

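```bash
python3 t.py w25 '[(309,205),(494,205)]' '[(337,240),(463,240)]' 37.5 108.4
```

```text
tray edge len 85.52279349463213 ang 108.44781125928765 foot len 52.63382709393627 ang 108.45423975741423
tray c [572.85773122 377.33074698] foot c [570.5149551  375.86399391] need tool x,y 0.6522717774569257 2.6859832449572703
```

jog_arm(
  offset=[
    [0.5,2.5,10],
    [0,0,8],
    [0,0,0],
    [0,0,0],
  ],
  delta_rot=[
    [-0.2,0,0],
    [0,0,0],
    [0,0,0],
    [0,0,0],
  ],
  jaw=[0,0,0,0],
)

```text
time: 32.1
tool_pos: [574.9, 376.3, 58.3]
tcp_rot: [179.9, 0.0, 108.4]
ft_force: [0.6, -0.5, -2.5]
finger_gap: 39.9
```

```bash
python3 - <<'E'
from h import *
snap('wrist','w26')
p,W=cloud('w26')
print('foot top',np.nanmedian(W[156:166,225:285,2]),'rim',np.nanmedian(W[:,256,2][118:140]), monitor.sense()['tcp_rot'])
for u in (230,256,280): print(u,W[150:170:3,u,2].round(1))
E
```

```text
foot top 18.615457902285414 rim 5.58734268597793 [1.79909360e+02 3.24507435e-02 1.08421977e+02]
230 [ 5.   6.2 18.7 18.2 18.3 19.3 19.7]
256 [ 4.3 12.2 17.8 18.6 18.5 18.5 17.3]
280 [ 5.1 13.  18.9 18.6 18.6 19.3 17.8]
```

View pics/w26.png

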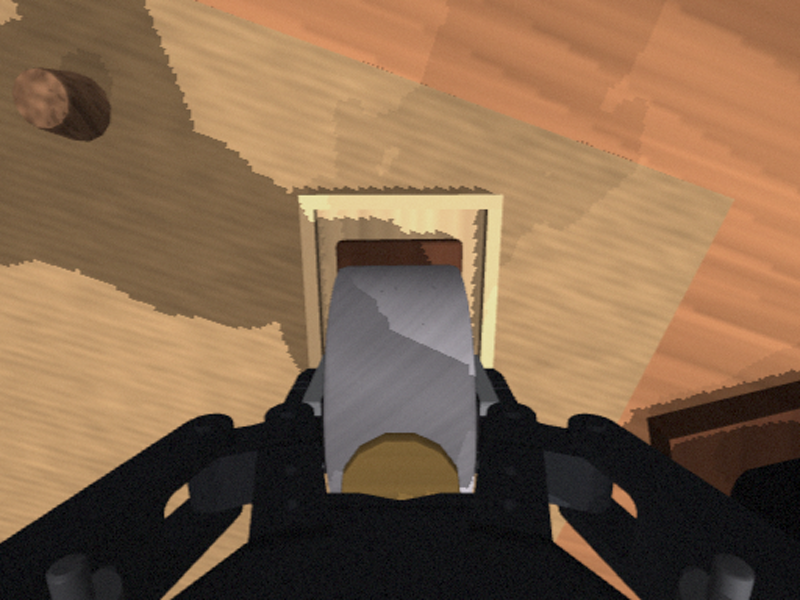

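```bash
python3 t.py w26 '[(298,195),(503,195)]' '[(337,240),(463,240)]' 18.6 108.4
```

```text
tray edge len 85.71665945320589 ang 108.43723803064832 foot len 52.798726800072245 ang 108.44314377459196
tray c [571.98690229 377.172861  ] foot c [574.124909   377.68737538] need tool x,y 0.1866494021007846 -2.1911092483170505
```

jog_arm(
  offset=[
    [0,0,3],
    [0,0,1],
    [0,0,0],
  ],
  delta_rot=[
    [0,0,0],
    [0,0,0],
    [0,0,0],
  ],
  jaw=[0,0,0],
)

```text
time: 32.45
tool_pos: [575.4, 376.4, 55.0]
tcp_rot: [179.8, 0.0, 108.4]
ft_force: [-0.1, -0.4, -2.5]
finger_gap: 39.3
```

```bash
python3 - <<'E'
from h import *
snap('wrist','w27')
p,W=cloud('w27')
print('foot top',np.nanmedian(W[156:166,225:285,2]), monitor.sense()['ft_force'],monitor.sense()['tool_pos'])
E
```

```text
foot top 15.22446538119685 [-0.15776739  0.56521582 -2.07064478] [575.37755951 376.45883338  55.05197892]
```

The foot top is at 15.2 mm (16 expected on the floor), and the foot is within about 2 mm of the tray centre. Releasing and rising straight up.

jog_arm(
  offset=[
    [0,0,0],
    [0,0,0],
    [0,0,0],
    [0,0,0],
    [0,0,0],
    [0,0,0],
    [0,0,-20],
    [0,0,-30],
    [0,0,-40],
    [0,0,-30],
    [0,0,0],
  ],
  delta_rot=[
    [0,0,0],
    [0,0,0],
    [0,0,0],
    [0,0,0],
    [0,0,0],
    [0,0,0],
    [0,0,0],
    [0,0,0],
    [0,0,0],
    [0,0,0],
    [0,0,0],
  ],
  jaw=[85,85,85,85,85,85,85,85,85,85,85],
)

```text
time: 33.6
tool_pos: [574.8, 376.2, 179.5]
tcp_rot: [179.8, 0.0, 108.4]
ft_force: [-0.1, 0.8, 0.4]
finger_gap: 72.8
```

```bash
python3 - <<'E'
from h import *
snap('wrist','w28')
E
```

```text
(no output)
```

View pics/w28.png

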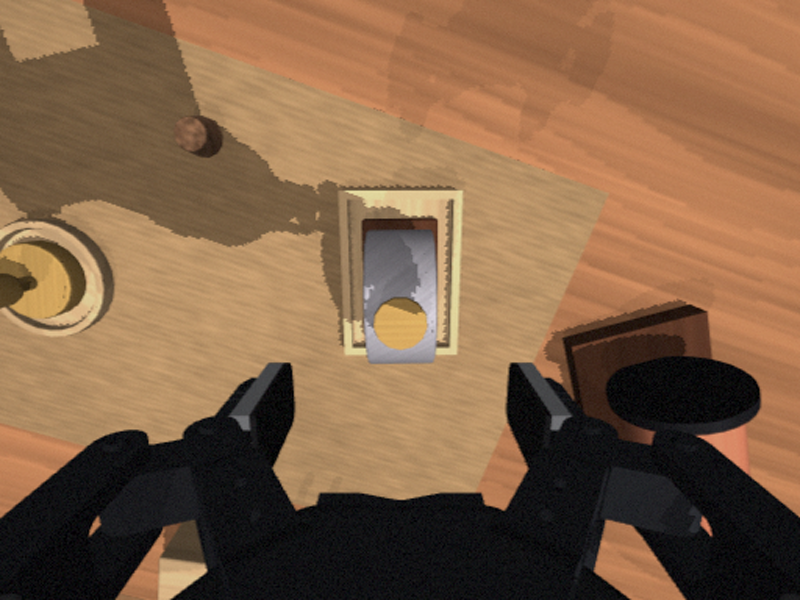

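The scope stands upright in the tray (405,290). I'll clear the arm for a last overview.

jog_arm(
  offset=[
    [0,0,-40],
    [0,-20,-40],
    [0,-40,0],
    [0,-40,0],
    [0,-40,0],
    [0,-40,0],
    [0,-20,0],
    [0,0,0],
  ],
  delta_rot=[
    [0,0,0],
    [0,0,0],
    [0,0,0],
    [0,0,0],
    [0,0,0],
    [0,0,0],
    [0,0,0],
    [0,0,0],
  ],
  jaw=[85,85,85,85,85,85,85,85],
)

```text
time: 34.45
tool_pos: [374.6, 308.0, 248.6]
tcp_rot: [-179.2, 0.2, 108.4]
ft_force: [0.6, 0.4, 0.0]
finger_gap: 72.6
```

```bash
python3 - <<'E'
from h import *
snap('top','top2');snap('scene','scene2')
p,W=cloud('top2')
def z(c,r,lo,hi):
    q=W[(np.hypot(W[...,0]-c[0],W[...,1]-c[1])<r)&(W[...,2]>lo)&(W[...,2]<hi)]
    return len(q), (np.median(q,0).round(1) if len(q) else None)
print('elec',z((572,373),30,105,125));print('knob',z((656,127),25,45,80));print('handle',z((574,-360),20,45,80))
print('magnet',z((551,2.5),30,7,20),'jar',z((785,17),36,70,110),'capM gone',z((451,-91),20,20,80))
E
```

```text
elec (116, array([574.6, 375.9, 115.1]))
knob (70, array([654. , 125.7,  66.2]))
handle (73, array([ 574.3, -359.1,   67.7]))
magnet (250, array([556.8,   0.6,  13.4])) jar (250, array([796.4,  17.8,  88.5])) capM gone (0, None)
```

View pics/top2.png

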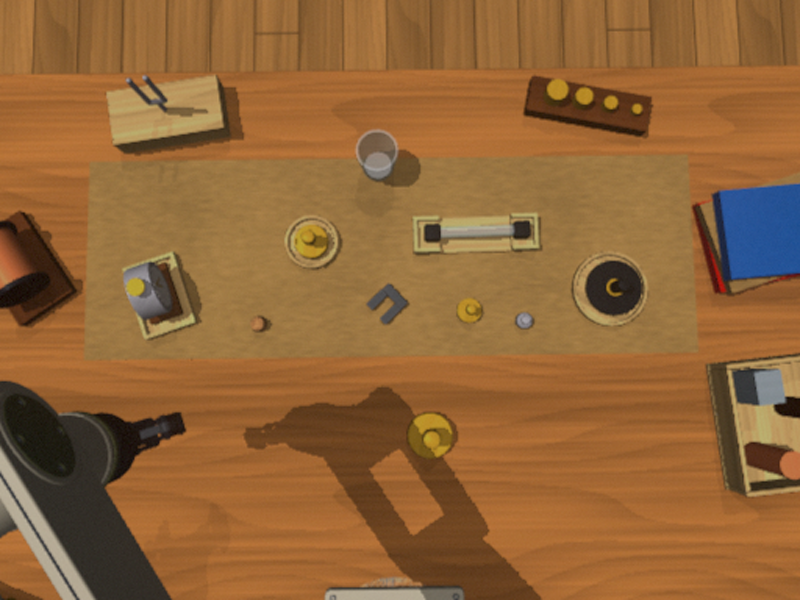

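View pics/scene2.png

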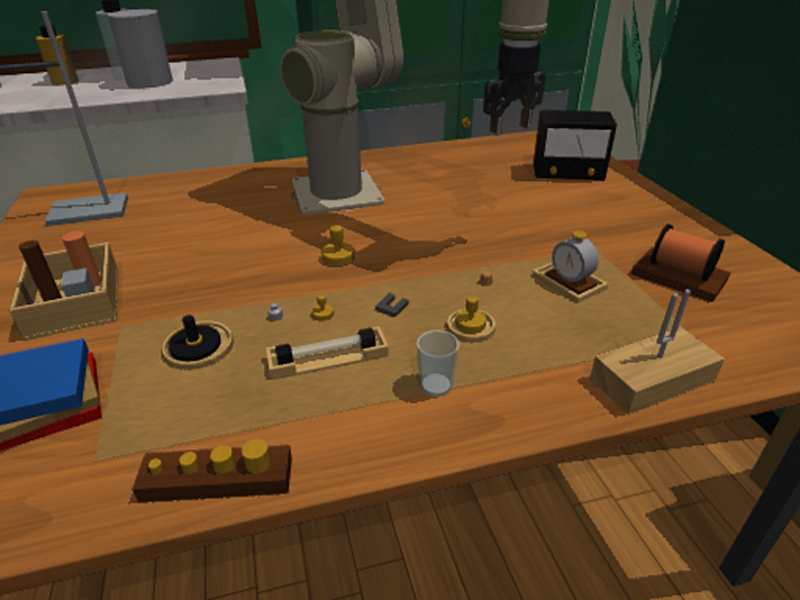

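All four pieces are seated: electrode at 115 mm (114 expected), knob at 66 (66), handle at 68 (68). The magnet and jar sit at the same pixels as in the first picture.

jog_arm(
  offset=[
    [0,0,0],
    [0,0,0],
    [0,0,0],
  ],
  delta_rot=[
    [0,0,0],
    [0,0,0],
    [0,0,0],
  ],
  jaw=[85,85,85],
)

```text
time: 34.85
tool_pos: [378.4, 308.7, 247.4]
tcp_rot: [-179.1, 0.3, 108.3]
ft_force: [-0.2, 0.3, 0.1]
finger_gap: 72.7
```

```bash
python3 -c "
from bench import r
print(r.hand_in())"
```

```text
the job is handed in; nothing more can be done
None
```

I placed the disc, the rod, the middle-sized cap and the electroscope, in that order, in their holders, let go of each and handed the job in at about 35 s.

- **Last checks:** the tops were at 68 mm for the disc handle (68 expected), 66 mm for the cap knob (66) and 115 mm for the electrode (114). Just before I let go, the rod's ferrule top was at 40.6 mm (40 expected), and afterwards both ferrules lay in their pockets.
- **Bystanders:** the jar and magnet sit at the same pixels in the overhead picture as at the start.
- **Disagreements:** the overhead and wrist cameras differed by 2–5 mm on positions, so I settled each placement from the wrist view. That left the pieces a few millimetres off centre (3.5 mm at most, for the disc), well inside the clearance of about 10 mm.
- **Carry:** the arm tilted up to about 3° while carrying the electroscope; it stayed held upright throughout.

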